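Refit the sight glass of a coolant flow indicator and screw its retaining ring down

TASK

The coolant flow indicator in the machine vice has lost its window: lay the round sight glass flat into the recess in its neck without letting it fall, then put the hexagonal retaining ring on the neck and screw it down clockwise until it is hand-tight (about 0.2 N m) on the glass. Feel for the point where it goes snug, because the rubber seat differs from one indicator to the next and overtightening cracks the glass; leave everything else on the bench where it is.

Things in the scene. Friction and masses are not known exactly. Their poses are not given: they have to be found in the camera images.
- glass: The sight glass: a clear round disc, 36 mm in diameter and 12 mm thick, 31 g, lying flat on the bench. Origin at the centre of its underside, z up through its thickness.
- ring: Retaining ring: a steel hexagonal cap, 62 mm across flats, 72 mm across corners, 23 mm high, 0.16 to 0.23 kg, lying flange up as it is used. Flange 3.6 mm thick with a 25 mm window; skirt open below, 55 mm inside. Origin: centre of the lower edge, z up. Flats face x and every 60 degrees from it. Grip it across flats. Once threaded, it stays where it is left.
- stud (a point): On the ring, at the inner end of one of its three thread studs (3 mm thick, reaching in from the skirt to a radius of 24.3 mm, centres 3 mm above the lower edge). Ring axes: x points from the ring's centre to this stud, the others are at +120 and -120 degrees, each behind the middle of a flat, under a dark mark on the flange.
- mouth (a point): Centre of the upper rim of the indicator's neck, 126 mm above the bench, z up. The recess in it for the glass is 38 mm wide. At its bottom a springy rubber seat lies 3.6 to 7.6 mm below the rim (not known beforehand), so the seated glass stands 4.4 to 8.4 mm proud. Above 40 N from the ring the glass cracks.
- thread_start (a point): Start of one of three right-hand threads on the outside of the neck, 5 mm below the rim, 26.5 mm from the axis, in the direction of the mouth's x; the others start at +120 and -120 degrees. They run down clockwise (from above) for 150 degrees, 7 mm apart, 21 mm lead: the ring sinks 3.34 mm per radian turned. 53 mm over the crests.
- indicator: Grey cast flow indicator with two pipe ends, in a machine vice; fixed. Origin on the bench under the neck, same axes as mouth. Jaws 78 mm high, body shoulder 100 mm, neck 46 mm wide. The ring can go on at any yaw, but turns least with its studs 15 degrees anticlockwise (from above) of the thread starts: its edge then rests 11 mm below the rim, and is tight 35 to 120 degrees on.
- seat_top (a point): On the neck's axis, 5.6 mm below the rim: the mean height of the rubber seat. From touching the glass to hand-tight the ring turns only some 10 degrees; the torque needed climbs meanwhile from about 0.05 to 0.2 N m, where the ring presses on the glass with roughly 10 to 25 N. Under 5 N it is loose. Beyond that the pressure grows by about 2 N a degree.
- spanner: Bystander: a steel open-ended spanner, 170 mm long, lying flat. Origin under its middle.
- billet: Bystander: a dark round steel billet, 56 mm in diameter, 58 mm high, upright. Origin at the centre of its underside.
- bush: Bystander: a plain brass bush, 44 mm in diameter, 34 mm high, 24 mm bore, upright. Origin at the centre of its underside.
- blank: Bystander: a flat steel disc, 52 mm in diameter, 8 mm thick. Origin at the centre of its underside.
- parallel: Bystander: a ground steel bar 120 x 16 x 26 mm, lying along its x. Origin at the centre of its underside.
- oil: Bystander: a grey plastic bottle with a black cap, 60 mm in diameter, 150 mm high. Origin at the centre of its underside.
- chuck: Bystander: a dark drill chuck, 47 mm in diameter, 56 mm high, upright. Origin at the centre of its underside.
There are look-alikes about, which are no part of the job. There is more than one size of the glass; the one meant has the size given above. Leave any purple look-alike of the ring alone.

How it is judged:
By the outcome, as a careful person would: the job done as asked, in the order asked, and still so for the second after the job is handed in, with the robot touching nothing.
It also fails if it takes over 72 s, if anything falls off the work surface, if the arm or the gripper's body presses on something with over 40 N, if the wrist force passes 120 N, or if a joint passes its speed limit or range.

ROBOT

A 6-joint arm with a two-finger parallel gripper is mounted at the origin on the work surface. World frame = base frame: x ahead of the robot, y to its left, z up, the work surface at z = 0. Lengths are in m, angles in rad, forces in N, time in s.
With the tool pointing down it reaches from about 0.425 to 0.95 m from the base axis. Payload 3.5 kg.
Tool frame: the origin (TCP) lies on the centre line of the jaws, within the pads' length; the fingertips stand 11 mm ahead of it and the grasp point (between the pads) lies 8 mm behind it; x points along the fingers, y is the direction in which the jaws open and shut, and the axes are right-handed (so a half turn about x gives the same grasp; the last joint's range is limited). The gripper opens to 85 mm and grips with 20 to 120 N. Pads are 22 mm wide; open, the fingers measure 114 mm over their backs; the gripper's body (76 mm by 85 mm) begins 54 mm behind the grasp point. The pads swing forward as they close: fully open they stand 13 mm farther back than shut.
Start: joints at [0.998, 0.286, 1.577, -0, 1.279, -0.15], TCP at [0.277, 0.616, 0.242] pointing down, gripper open.
Joint ranges: [-2.77, 2.77], [-0.9, 2.22], [0.21, 2.48], [-1.53, 4.67], [0.24, 2.81], [-2.84, 2.84]. Speed limits (rad/s): [2.79, 2.79, 3.14, 3.14, 3.14, 3.14].

INTERFACE

Orientations are given as a unit quaternion [x, y, z, w].
In Python, from plant import ctrl gives the robot as it stands. The module is installed in compiled form; this text tells all that it offers.
- The arm moves only by the tool drive_tool, never from a script. Its argument "series" is a list of rows, each a list of 2 entries, a list of its own where there are three numbers: the shift along the tool's x, y, z in units of 50 mm (1.0 is 50 mm), then the turn, a rotation vector about the tool's x, y, z in degrees. A call has 1 to 5 rows; each row shifts and turns the pose as measured when the row begins, along the tool's axes as they then stand; what a row does not reach is not made up. A row lasts 1/10 s, in which the tool goes at most 50 mm and 8.59 degrees, less where a joint would pass 70% of its speed; a pose out of reach is approached as far as the arm can. A call is refused whole if a number of a shift passes 1 or a number of a turn 8.59, either way. A call with a gripper value outside its range is refused whole. "grip" is the gripper's target within -1 to 1 (fully open at 1, half-way at 0, shut at -1), set as the call begins (left out, the last holds). The fingers move at their own pace and stop on an object; "newtons" is the grip in N (left out, the last holds). Time passes only in rows, so rows that do not move let the fingers close. It gives the time, the measured TCP pose, the force and the opening at its end, in the units of the state.
- ctrl.get_state(): the state, without advancing time (a new reading comes with each control period).
- ctrl.read_camera(name): name is "scene" or "top"; returns a dict with "img" (384x512x3 uint8, red, green, blue), "camera_matrix" (3x3 intrinsics, pixels), "R" (3x3) and "t" (3): a world point X has camera coordinates R X + t. Camera axes: x right, y down, z forward; pixel columns grow to the right and rows downward; lengths in m; the calibration is good to about 2 mm. A picture is of the moment at which its call begins. There is no depth.
- ctrl.sign_off(): hands the job in, once; it reports no verdict.
The state is a dict: "time": time; "qpos": joint angles; "dq": joint speeds; "joint_efforts": joint torques, N m; "eef_pos": TCP position; "tcp_rot": TCP orientation; "contact_force": force on the tool from outside, world axes, zero at the start; "wrist_torque": the same for the moment, N m; "opening": opening from 0.0 (shut) to 1.0 (fully open).
Only numpy, scipy, OpenCV 4.12 (cv2) and the standard library are available. Lean on these libraries where they do the work, as an engineer would, in place of code of your own. Each camera call takes 0.05 s, during which the arm holds its last target.

## Working session

There is one attempt and no reset: what is moved stays moved. The work goes in short steps, Python scripts to look and compute and a tool call to move; the robot and the scene stay as the last step left them, time stands still between calls to the robot, and variables do not carry over. Pictures are saved under pics/ and viewed, and the job is handed in when it is done.

Besides the shell and the picture viewer there is one more tool, called after "Call:" as name([rows], argument=value, ...), one row to a line, values as JSON. drive_tool: Moves the arm, as the interface text tells. Its arguments: {"type":"object","properties":{"series":{"type":"array"},"grip":{"type":"number"},"newtons":{"type":"number"}},"required":["series"]}

```bash
mkdir -p pics; ls; python3 - <<'E'
from plant import ctrl
import cv2,numpy as np
s=ctrl.get_state();print(s)
for n in("scene","top"):
    c=ctrl.read_camera(n);cv2.imwrite(f"pics/{n}0.png",cv2.resize(c["img"][:,:,::-1],(800,600),interpolation=cv2.INTER_CUBIC))
    cv2.imwrite(f"pics/{n}0raw.png",c["img"][:,:,::-1])
    np.savez(f"{n}.npz",K=c["camera_matrix"],R=c["R"],t=c["t"])
    print(n,c["camera_matrix"],c["R"],c["t"],-np.array(c["R"]).T@c["t"])
E
```

```text
pics
{'time': 0.0, 'qpos': array([ 9.98009398e-01,  2.87184926e-01,  1.57818026e+00, -9.75653291e-07,
        1.27858899e+00, -1.50008420e-01]), 'dq': array([-0.00077745, -0.00028336, -0.00097418, -0.00029569,  0.00216625,
        0.00134611]), 'joint_efforts': array([-4.11938781e-04, -4.05994749e+01, -2.92621171e+01, -1.70133453e-04,
        5.81205270e-03,  9.37313928e-06]), 'eef_pos': array([0.27658273, 0.61504203, 0.24093253]), 'tcp_rot': array([ 0.14758273,  0.69166129, -0.14914494,  0.69107148]), 'contact_force': array([ 0.38135476, -0.29904683,  0.26860922]), 'wrist_torque': array([ 0.03816752, -0.00793749, -0.01487007]), 'opening': 1.0040371853294257}
scene [[415.12502102   0.         247.03466418]
 [  0.         415.12502102 189.47750848]
 [  0.           0.           1.        ]] [[-0.74399654  0.66816742 -0.00463177]
 [ 0.55866282  0.61823181 -0.55288813]
 [-0.36655833 -0.41393445 -0.83324262]] [ 0.41048493 -0.23724564  1.46544934] [0.97511234 0.47900011 1.09180582]
top [[369.3274067    0.         258.37501879]
 [  0.         369.3274067  189.35380998]
 [  0.           0.           1.        ]] [[-0.00122857 -0.99951117  0.03123953]
 [-0.98397374 -0.00436202 -0.17826009]
 [ 0.17830921 -0.03095788 -0.98348738]] [-0.02997038  0.55007918  1.03759061] [0.35621468 0.00456533 1.1194507 ]
```

View pics/scene0.png

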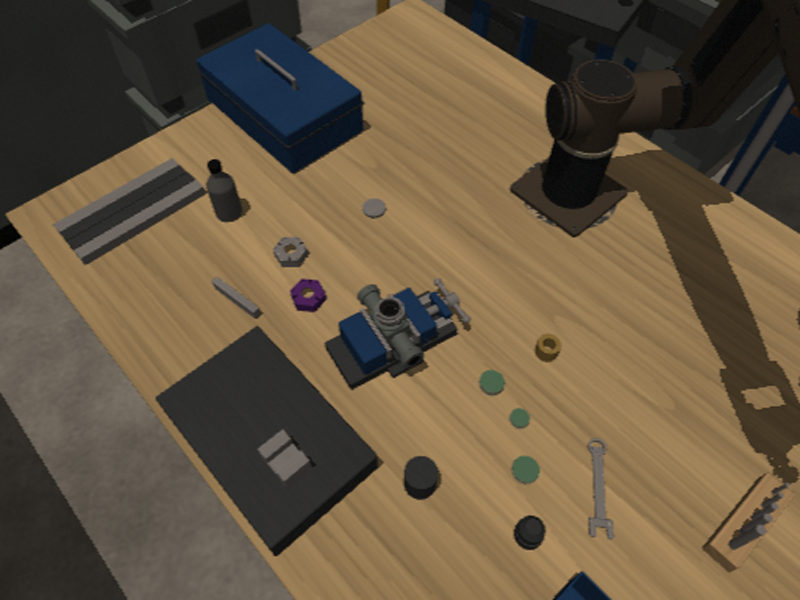

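View pics/top0.png

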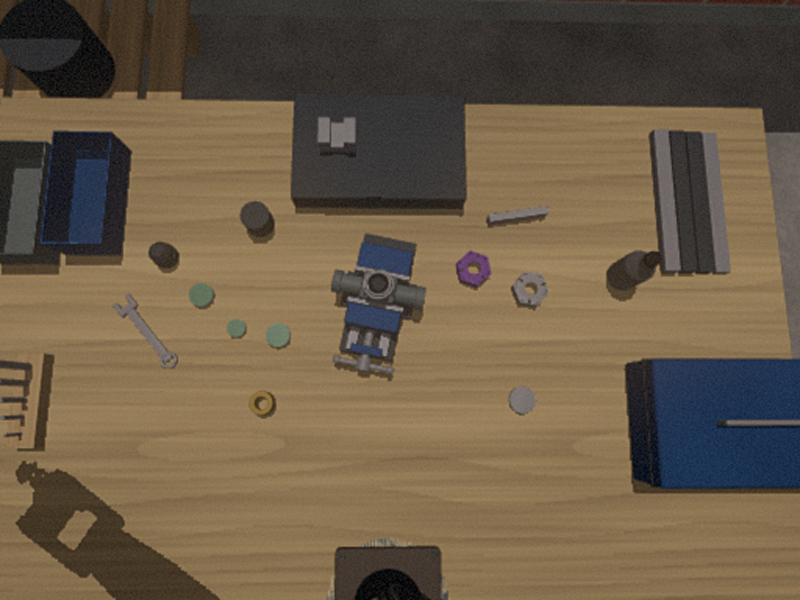

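Glass candidates in the scene view (800x600): green discs at (491,382), (519,418) and (525,469), with the blank at (374,208) also round. Ring candidates: steel hexagon at (290,251); the purple one at (308,295) is excluded. Next I'll check sizes.

```bash
cat > h.py <<'E'
import numpy as np,cv2
from plant import ctrl
from scipy.spatial.transform import Rotation as Ro
from scipy.optimize import least_squares
C={n:dict(np.load(f"{n}.npz")) for n in("scene","top")}
def proj(n,X):
    c=C[n];p=(c["K"]@(c["R"]@np.atleast_2d(X).T+c["t"][:,None]));return (p[:2]/p[2]).T
def back(n,px,z):
    c=C[n];px=np.atleast_2d(px).astype(float)
    d=(c["R"].T@np.linalg.inv(c["K"])@np.c_[px,np.ones(len(px))].T).T
    o=-c["R"].T@c["t"];return o+d*((z-o[2])/d[:,2])[:,None]
def crop(n,img,cx,cy,w,h,f,name):
    x0,y0=int(cx-w/2),int(cy-h/2)
    a=img[max(y0,0):y0+h,max(x0,0):x0+w,::-1]
    cv2.imwrite("pics/"+name,cv2.resize(a,None,fx=f,fy=f,interpolation=cv2.INTER_CUBIC)); print(name,"origin",max(x0,0),max(y0,0),"scale",f)
E
python3 - <<'E'
from h import *
im={n:cv2.imread(f"pics/{n}0raw.png")[:,:,::-1] for n in C}
# green discs
for n in C:
    hsv=cv2.cvtColor(np.ascontiguousarray(im[n]),cv2.COLOR_RGB2HSV)
    m=cv2.inRange(hsv,(40,30,50),(95,255,255))
    k,l,st,ce=cv2.connectedComponentsWithStats(m)
    for i in range(1,k):
        if st[i,4]>60:
            cs,_=cv2.findContours((l==i).astype(np.uint8),cv2.RETR_EXTERNAL,cv2.CHAIN_APPROX_NONE)
            P=back(n,cs[0][:,0,:],0.012);(c,r)=cv2.minEnclosingCircle(P[:,:2].astype(np.float32))
            print(n,st[i],ce[i].round(1),np.round(c,4),"diam",round(2*r*1000,1),"areaD",2000*np.sqrt(cv2.contourArea(P[:,:2].astype(np.float32))/np.pi))
crop("scene",im["scene"],325,275,90,75,8,"discs_s.png")
crop("top",im["top"],152,202,80,60,9,"discs_t.png")
crop("scene",im["scene"],252,202,90,70,8,"ind_s.png")
crop("top",im["top"],243,183,80,60,9,"ind_t.png")
crop("scene",im["scene"],190,175,60,50,12,"ring_s.png")
crop("top",im["top"],322,180,70,50,11,"ring_t.png")
E
```

```text
scene [307 237  16  14 173] [314.6 243.7] [0.4808 0.211 ] diam 45.0 areaD 41.881470511408
scene [327 261  12  12 111] [332.3 266.9] [0.4967 0.2926] diam 34.7 areaD 31.362725103317175
scene [328 292  17  17 222] [336.2 299.8] [0.5594 0.362 ] diam 45.3 areaD 42.49628515129559
top [121 182  15  14 166] [128.1 188.2] [0.5589 0.3629] diam 43.6 areaD 41.185507990897264
top [146 205  11  11  94] [150.7 209.6] [0.4941 0.292 ] diam 32.9 areaD 29.87238039600325
top [171 207  14  15 169] [177.4 214.1] [0.4809 0.2121] diam 43.8 areaD 41.091690231772326
discs_s.png origin 280 237 scale 8
discs_t.png origin 112 172 scale 9
ind_s.png origin 207 167 scale 8
ind_t.png origin 203 153 scale 9
ring_s.png origin 160 150 scale 12
ring_t.png origin 287 155 scale 11
```

```bash
ls pics
```

```text
discs_s.png
discs_t.png
ind_s.png
ind_t.png
ring_s.png
ring_t.png
scene0.png
scene0raw.png
top0.png
top0raw.png
```

View pics/discs_s.png

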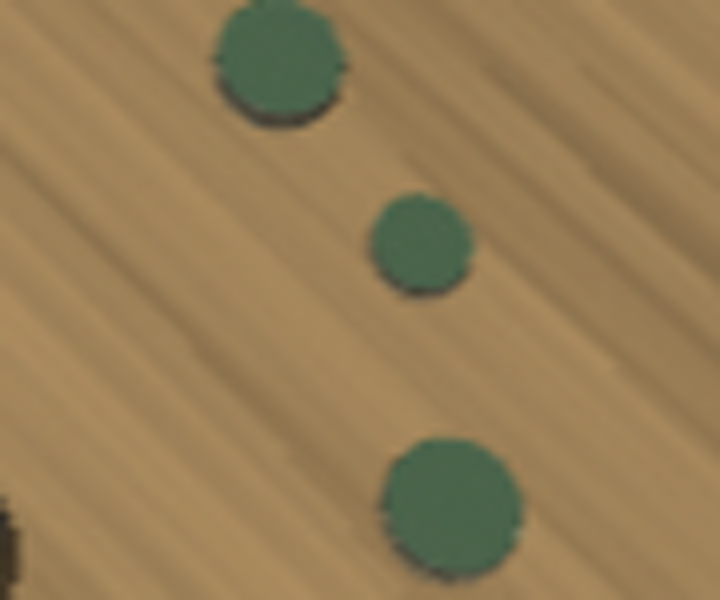

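View pics/discs_t.png

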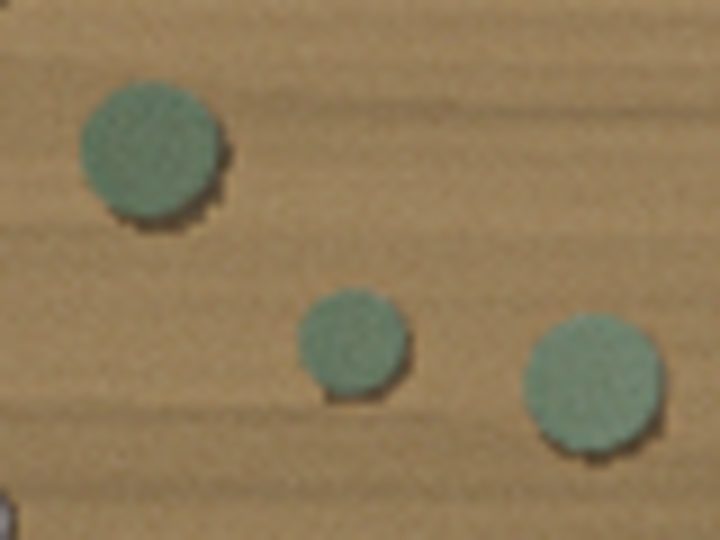

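View pics/ind_s.png

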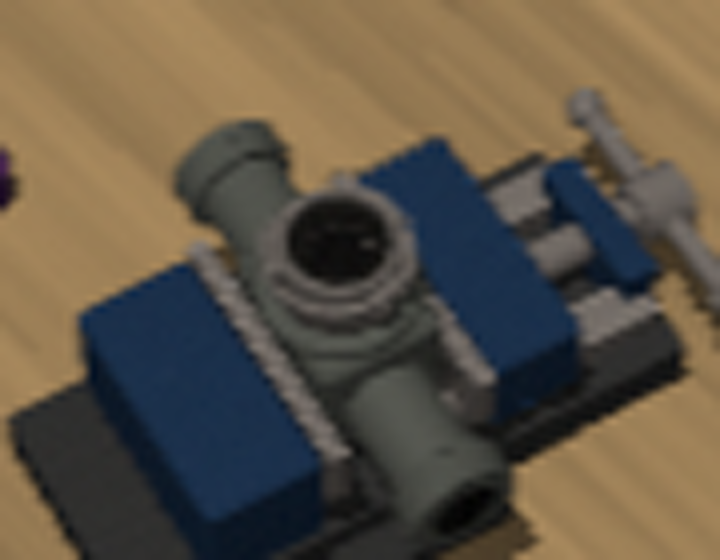

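View pics/ind_t.png

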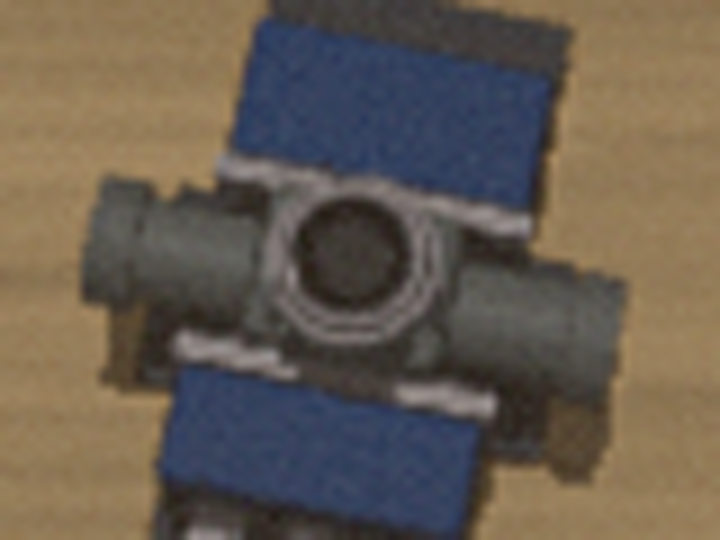

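View pics/ring_s.png

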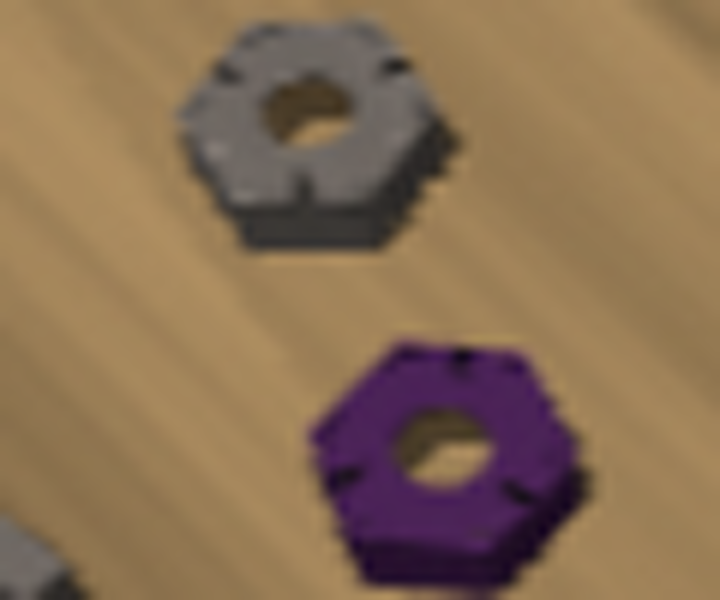

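View pics/ring_t.png

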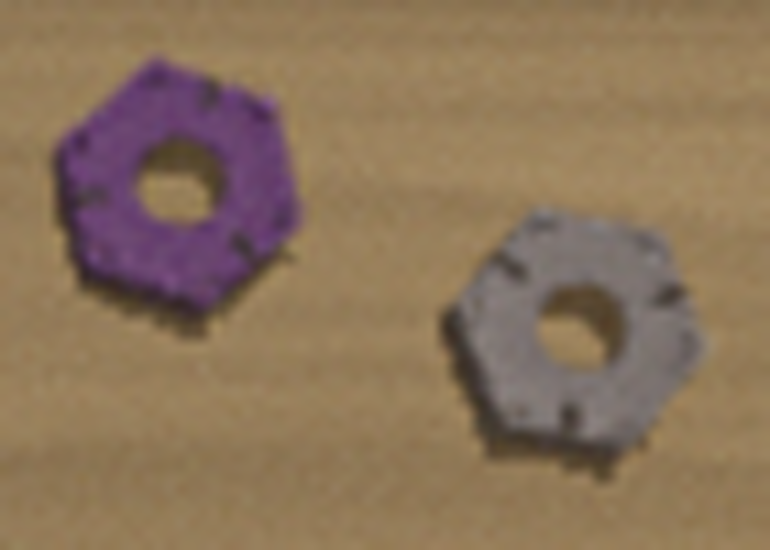

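```bash
cat >> h.py <<'E'
def overlay(n,img,polys,cx,cy,w,h,f,name):
    x0,y0=int(cx-w/2),int(cy-h/2)
    a=cv2.resize(np.ascontiguousarray(img[y0:y0+h,x0:x0+w,::-1]),None,fx=f,fy=f,interpolation=cv2.INTER_CUBIC)
    for P,col in polys:
        q=((proj(n,P)-[x0,y0]+0.5)*f-0.5)
        cv2.polylines(a,[np.round(q*16).astype(np.int32)],False,col,1,cv2.LINE_AA,4)
    cv2.imwrite("pics/"+name,a); return a
def circ(x,y,z,r):
    t=np.linspace(0,2*np.pi,73);return np.c_[x+r*np.cos(t),y+r*np.sin(t),0*t+z]
E
python3 - <<'E'
from h import *
im={n:cv2.imread(f"pics/{n}0raw.png")[:,:,::-1] for n in C}
print(back("top",[241.8,181.0],0.126))
print("scene", back("scene",[(340+.5)/8-.5+207,(243+.5)/8-.5+167],0.126))
m=back("top",[241.8,181.0],0.126)[0]
P=[]
for r,c in((.019,(0,0,255)),(.023,(0,255,0))):P.append((circ(m[0],m[1],.126,r),c))
P.append((circ(m[0],m[1],.117,.0265),(255,255,0)))
a=overlay("scene",im["scene"],P,250,198,40,36,16,"ov_s.png")
b=overlay("top",im["top"],P,242,181,36,32,18,"ov_t.png")
a=overlay("scene",im["scene"],[],250,198,40,36,16,"ovn_s.png")
b=overlay("top",im["top"],[],242,181,36,32,18,"ovn_t.png")
E
```

```text
[[0.55941132 0.01874282 0.126     ]]
scene [[0.56259134 0.02134172 0.126     ]]
```

View pics/ov_s.png

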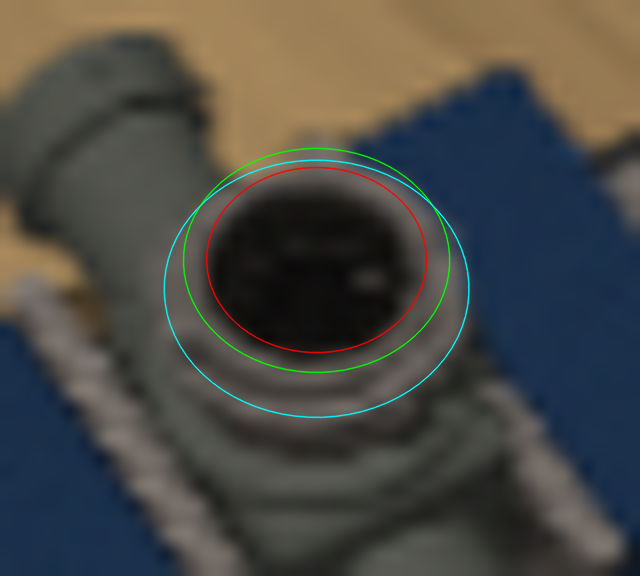

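View pics/ov_t.png

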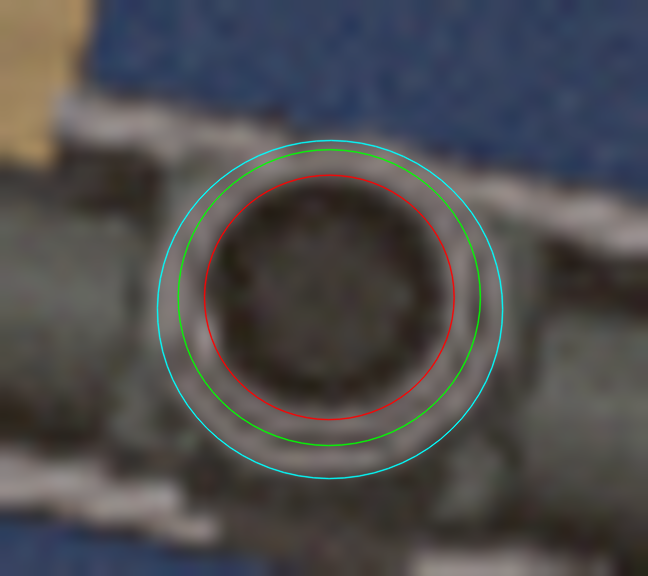

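View pics/ovn_s.png

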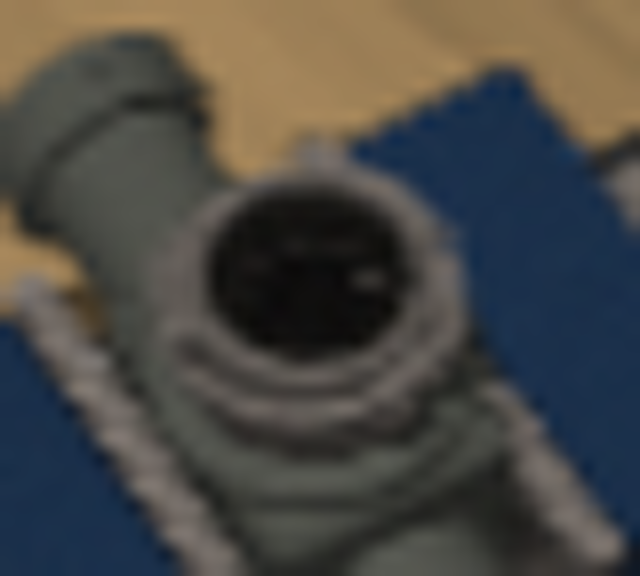

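View pics/ovn_t.png

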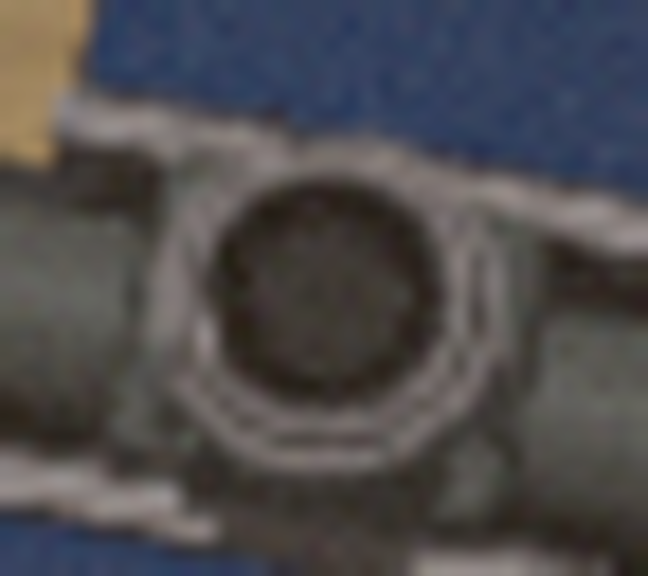

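```bash
python3 - <<'E'
from h import *
s=ctrl.get_state();R=Ro.from_quat(s["tcp_rot"]).as_matrix();print(R.round(3))
def f(n,pts,o,sc,z):
    p=(np.array(pts)+.5)/sc-.5+o;return back(n,p,z)
t=f("top",[(515,265),(668,293),(572,418)],(287,155),11,.023)
w=f("top",[(582,327)],(287,155),11,.023)
s2=f("scene",[(228,73),(397,67),(303,190)],(160,150),12,.023)
w2=f("scene",[(307,110)],(160,150),12,.023)
for a,b in((t,w),(s2,w2)):
    c=a.mean(0);d=a-c;print("c",c.round(4),"win",b.round(4),"ang",np.degrees(np.arctan2(d[:,1],d[:,0])).round(1),"r",np.linalg.norm(d[:,:2],axis=1).round(4))
im={n:cv2.imread(f"pics/{n}0raw.png")[:,:,::-1] for n in C}
# disc centre weighted both
E
```

```text
[[-0.001  0.41   0.912]
 [-0.002  0.912 -0.41 ]
 [-1.    -0.002 -0.   ]]
c [ 0.5724 -0.278   0.023 ] win [[ 0.5718 -0.2772  0.023 ]] ang [ 48.2 -68.7 169.8] r [0.0254 0.0253 0.0265]
c [ 0.5735 -0.276   0.023 ] win [[ 0.5741 -0.2763  0.023 ]] ang [-70.5 170.8  49.2] r [0.0265 0.027  0.0272]
```

```bash
python3 - <<'E'
from h import *
im={n:cv2.imread(f"pics/{n}0raw.png")[:,:,::-1] for n in C}
ms=back("scene",proj("scene",[.5594,.0187,.126])+[-9/16,10/16],.126)[0];mt=back("top",proj("top",[.5594,.0187,.126])+[-1/18,-4/18],.126)[0]
print(ms,mt)
col=[(0,0,255),(0,255,0),(255,0,255)]
rows=[]
for th in(-9,21,51,81):
    P=[];Q=[]
    for k in range(3):
        a=np.radians(th+120*k-np.linspace(0,150,60));z=.121-np.linspace(0,150,60)/360*.021
        P.append((np.c_[ms[0]+.0265*np.cos(a),ms[1]+.0265*np.sin(a),z],col[k]))
        Q.append((np.c_[mt[0]+.0265*np.cos(a),mt[1]+.0265*np.sin(a),z],col[k]))
    A=overlay("scene",im["scene"],P,250,200,32,30,12,"x.png");B=overlay("top",im["top"],Q,242,182,32,30,12,"x.png")
    rows.append(np.vstack([A,B]))
cv2.imwrite("pics/thr1.png",np.hstack(rows[:2]));cv2.imwrite("pics/thr2.png",np.hstack(rows[2:]))
E
```

```text
[0.56192793 0.01918057 0.126     ] [0.56002115 0.01885643 0.126     ]
```

View pics/thr1.png

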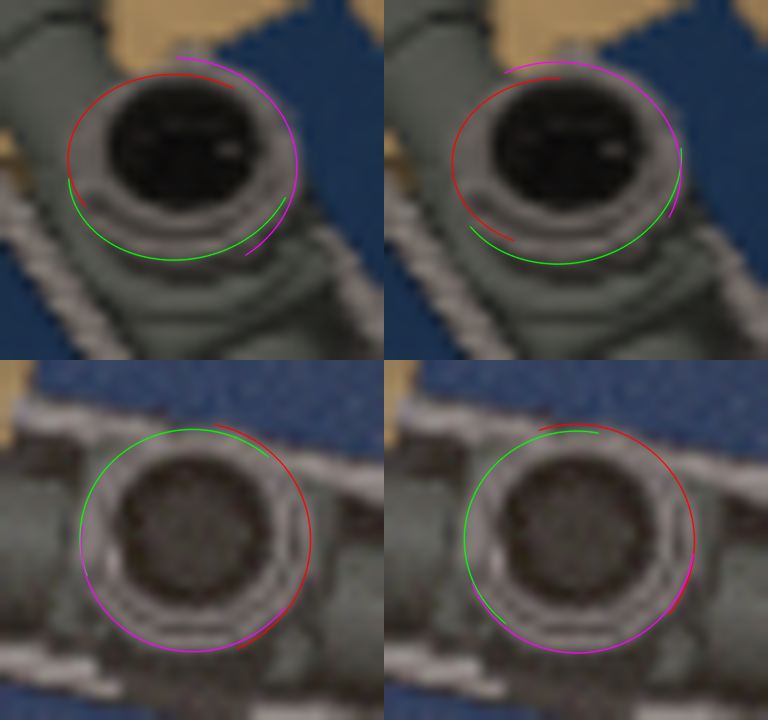

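View pics/thr2.png

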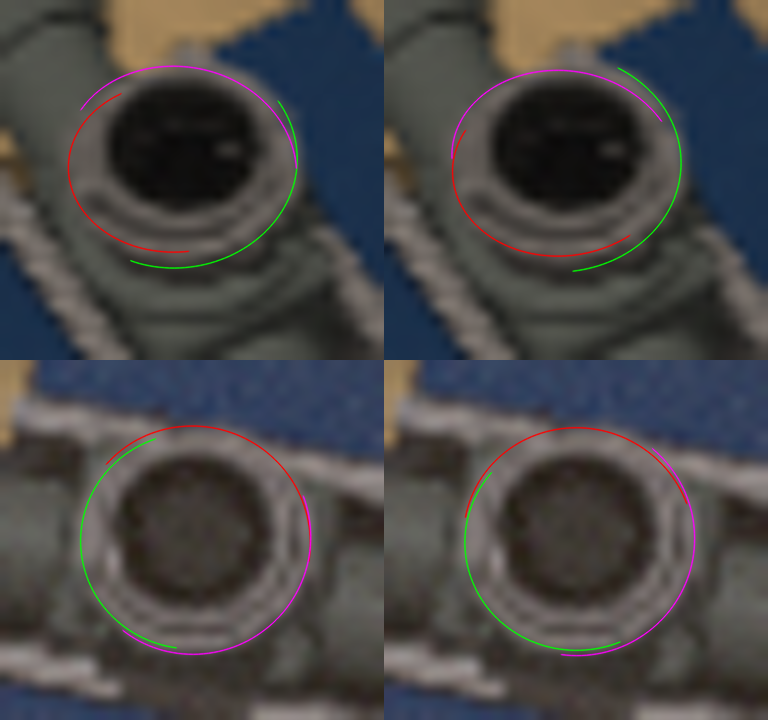

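```bash
python3 - <<'E'
from h import *
def f(n,pts,o,sc,z):
    p=(np.array(pts)+.5)/sc-.5+o;P=back(n,p,z);d=P[1]-P[0];print(n,P.round(4).tolist(),np.degrees(np.arctan2(d[1],d[0])).round(1)%180)
f("top",[(222,160),(532,230)],(203,153),9,.078)
f("top",[(175,345),(492,408)],(203,153),9,.078)
f("top",[(105,240),(610,325)],(203,153),9,.09)
f("scene",[(195,250),(345,458)],(207,167),8,.078)
f("scene",[(80,318),(190,265)],(207,167),8,.078)
f("scene",[(435,140),(578,325)],(207,167),8,.078)
f("top",[(262,15),(232,152)],(203,153),9,.078)
f("top",[(555,72),(535,205)],(203,153),9,.078)
E
```

```text
top [[0.6004, 0.0617, 0.078], [0.578, -0.0378, 0.078]] 77.3
top [[0.5401, 0.0757, 0.078], [0.5203, -0.0249, 0.078]] 78.8
top [[0.5715, 0.0975, 0.09], [0.545, -0.0618, 0.09]] 80.5
scene [[0.583, -0.0343, 0.078], [0.6001, 0.0655, 0.078]] 80.3
scene [[0.6322, -0.04, 0.078], [0.5885, -0.0307, 0.078]] 167.9
scene [[0.4858, -0.0114, 0.078], [0.5024, 0.0811, 0.078]] 79.8
top [[0.6486, 0.0494, 0.078], [0.6031, 0.0585, 0.078]] 168.7
top [[0.6303, -0.0453, 0.078], [0.5862, -0.0387, 0.078]] 171.5
```

```bash
cat >> h.py <<'E'
def st():
    s=ctrl.get_state();R=Ro.from_quat(s["tcp_rot"]).as_matrix()
    psi=np.degrees(np.arctan2(R[1,1],R[0,1]))
    print("t",round(s["time"],2),"p",s["eef_pos"].round(4),"psi",round(psi,2),"xaxis",R[:,0].round(4),"F",s["contact_force"].round(1),"M",s["wrist_torque"].round(2),"open",round(s["opening"],3),"j6",np.degrees(s["qpos"][5]).round(1))
    return s,R,psi
def want(psi):
    p=np.radians(psi);y=np.array([np.cos(p),np.sin(p),0]);x=np.array([0,0,-1.]);return np.c_[x,y,np.cross(x,y)]
def plan(p,psi,vmax=48,wmax=8.5):
    s,R,psi0=st();d=np.array(p)-s["eef_pos"];Rt=want(psi)
    # unwrap keep direction as plain difference
    dpsi=psi-psi0
    n=max(1,int(np.ceil(max(np.linalg.norm(d)*1000/vmax,abs(dpsi)/wmax))))
    cur=R
    for k in range(n):
        nxt=want(psi0+dpsi*(k+1)/n)
        sh=cur.T@(d/n)/0.05;rv=np.degrees(Ro.from_matrix(cur.T@nxt).as_rotvec())
        print(k+1,[sh.round(3).tolist(),rv.round(2).tolist()]);cur=nxt
E
python3 -c "
from h import *
plan([.4955,.2923,.12],15)"
```

```text
t 0.1 p [0.2766 0.6151 0.241 ] psi 65.77 xaxis [-0.0012 -0.0018 -1.    ] F [-0.1  0.4  0.4] M [-0.01  0.01  0.01] open 1.004 j6 -8.6
1 [[0.27, -0.454, 0.738], [5.64, -0.01, 0.12]]
2 [[0.269, -0.38, 0.779], [5.64, 0.0, 0.0]]
3 [[0.269, -0.301, 0.813], [5.64, 0.0, 0.0]]
4 [[0.269, -0.22, 0.838], [5.64, 0.0, 0.0]]
5 [[0.269, -0.137, 0.856], [5.64, 0.0, 0.0]]
6 [[0.269, -0.052, 0.865], [5.64, 0.0, 0.0]]
7 [[0.269, 0.033, 0.866], [5.64, 0.0, 0.0]]
8 [[0.269, 0.118, 0.859], [5.64, 0.0, 0.0]]
9 [[0.269, 0.202, 0.843], [5.64, 0.0, 0.0]]
```

Call:
drive_tool([
  [[0.27,-0.45,0.74],[5.6,0,0.1]],
  [[0.27,-0.38,0.78],[5.6,0,0]],
  [[0.27,-0.3,0.81],[5.6,0,0]],
  [[0.27,-0.22,0.84],[5.6,0,0]],
  [[0.27,-0.14,0.86],[5.6,0,0]],
], grip=0.1, newtons=30)

```text
time: 0.6
eef_pos: [0.3978, 0.4344, 0.1712]
tcp_rot: [0.315, 0.634, -0.313, 0.633]
contact_force: [0.6, 0.6, 0.7]
opening: 0.547
```

```bash
python3 -c "
from h import *
plan([.4955,.2923,.08],15)"
```

```text
t 0.6 p [0.3978 0.4344 0.1712] psi 37.29 xaxis [ 5.0e-04  3.4e-03 -1.0e+00] F [0.6 0.6 0.7] M [ 0.02 -0.06 -0.03] open 0.547 j6 0.2
1 [[0.363, -0.034, 0.69], [4.46, -0.14, -0.14]]
2 [[0.365, 0.02, 0.69], [4.46, 0.0, 0.0]]
3 [[0.365, 0.074, 0.686], [4.46, 0.0, 0.0]]
4 [[0.365, 0.127, 0.678], [4.46, 0.0, 0.0]]
5 [[0.365, 0.179, 0.666], [4.46, 0.0, 0.0]]
```

Call:
drive_tool([
  [[0.36,-0.03,0.69],[4.5,-0.1,-0.1]],
  [[0.36,0.02,0.69],[4.5,0,0]],
  [[0.37,0.07,0.69],[4.5,0,0]],
  [[0.37,0.13,0.68],[4.5,0,0]],
  [[0.37,0.18,0.67],[4.5,0,0]],
])

```text
time: 1.1
eef_pos: [0.4973, 0.2831, 0.0753]
tcp_rot: [0.437, 0.556, -0.437, 0.556]
contact_force: [0.4, 0.0, 0.1]
opening: 0.55
```

```bash
cat >> h.py <<'E'
def shot(n,name,cx=None,cy=None,w=None,h=None,f=1):
    c=ctrl.read_camera(n);im=c["img"];cv2.imwrite(f"pics/{name}raw.png",im[:,:,::-1])
    if cx is not None: crop(n,im,cx,cy,w,h,f,name+".png")
    return im
E
python3 - <<'E'
from h import *
s,R,p=st();e=s["eef_pos"]
for n in C:
    q=proj(n,e)[0];print(q.round(1),proj(n,[.4955,.2923,.012]).round(1));shot(n,"a_"+n,q[0],q[1],70,60,10)
E
```

```text
t 1.1 p [0.4973 0.2831 0.0753] psi 13.73 xaxis [-4.e-04  6.e-04 -1.e+00] F [0.4 0.  0.1] M [ 0.02 -0.02 -0.02] open 0.55 j6 5.7
[333.3 254.9] [[332.4 266.4]]
a_scene.png origin 298 224 scale 10
[148.2 205.7] [[150.6 209.1]]
a_top.png origin 113 175 scale 10
```

View pics/a_scene.png

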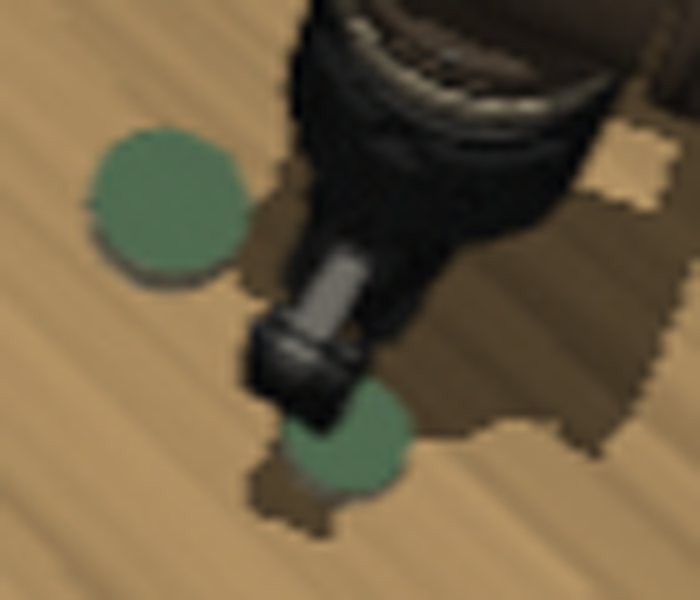

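View pics/a_top.png

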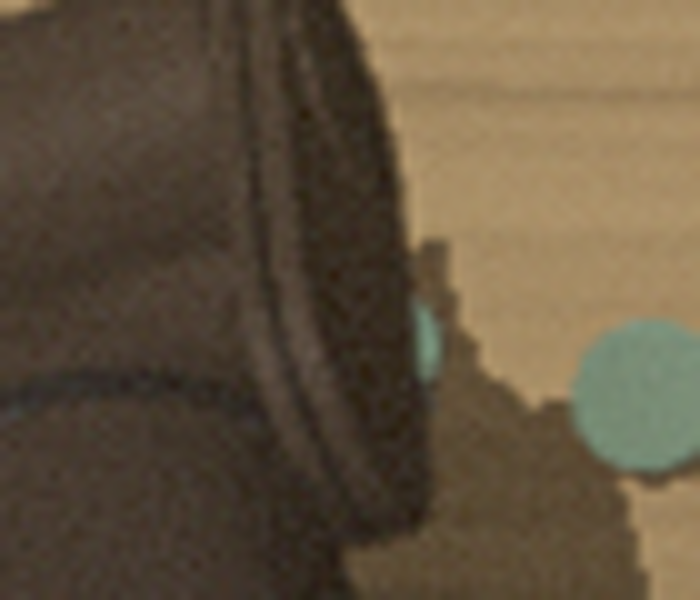

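```bash
python3 -c "
from h import *
plan([.4955,.2923,.045],15)"
```

```text
t 1.2 p [0.4966 0.2806 0.0729] psi 13.6 xaxis [-0.0055 -0.0023 -1.    ] F [-0.3  1.  -0.1] M [-0.01  0.01  0.01] open 0.553 j6 5.7
1 [[0.557, 0.037, -0.234], [-1.4, 0.05, 0.34]]
```

Call:
drive_tool([
  [[0.28,0.02,-0.13],[-0.7,0,0.2]],
  [[0.28,0.02,-0.11],[-0.7,0,0.1]],
  [[0,0,0],[0,0,0]],
])

```text
time: 1.5
eef_pos: [0.4947, 0.2941, 0.0423]
tcp_rot: [0.429, 0.562, -0.43, 0.561]
contact_force: [-0.7, -0.3, -0.2]
opening: 0.55
```

```bash
python3 -c "
from h import *
plan([.4955,.2923,.025],15)
s,R,p=st();e=s['eef_pos'];q=proj('scene',e)[0];print(q)
shot('scene','b_scene',q[0],q[1],50,50,12)
"
```

```text
t 1.5 p [0.4947 0.2941 0.0423] psi 15.16 xaxis [-1.1e-03 -5.0e-04 -1.0e+00] F [-0.7 -0.3 -0.2] M [-0.07  0.04  0.  ] open 0.55 j6 5.5
1 [[0.347, 0.007, 0.039], [0.16, 0.01, 0.07]]
t 1.5 p [0.4947 0.2941 0.0423] psi 15.16 xaxis [-1.1e-03 -5.0e-04 -1.0e+00] F [-0.7 -0.3 -0.2] M [-0.07  0.04  0.  ] open 0.55 j6 5.5
[334.97401623 262.23445493]
b_scene.png origin 309 237 scale 12
```

View pics/b_scene.png

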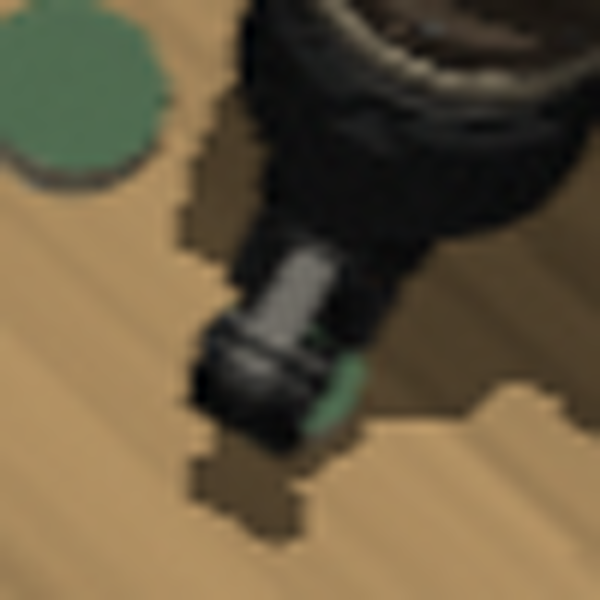

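Call:
drive_tool([
  [[0.2,0,0.04],[0,0,0.1]],
  [[0.2,0,0.0],[0,0,0]],
  [[0.05,0,0],[0,0,0]],
  [[0.05,0,0],[0,0,0]],
])

```text
time: 1.95
eef_pos: [0.4955, 0.2947, 0.0175]
tcp_rot: [0.43, 0.562, -0.427, 0.563]
contact_force: [-0.7, 0.0, 0.3]
opening: 0.548
```

```bash
python3 -c "
from h import *
plan([.4955,.2923,.015],15)"
```

```text
t 1.95 p [0.4955 0.2947 0.0175] psi 15.41 xaxis [ 0.0043  0.0013 -1.    ] F [-0.7  0.   0.3] M [ 0.01  0.04 -0.01] open 0.548 j6 5.3
1 [[0.05, -0.013, 0.046], [0.41, -0.01, -0.26]]
```

Call:
drive_tool([
  [[0.03,-0.01,0.05],[0.4,0,-0.2]],
  [[0.04,0,0],[0,0,0]],
  [[0.04,0,0],[0,0,0]],
])

```text
time: 2.25
eef_pos: [0.496, 0.292, 0.0119]
tcp_rot: [0.431, 0.561, -0.43, 0.561]
contact_force: [-0.6, -0.5, -0.5]
opening: 0.552
```

```bash
python3 -c "
from h import *
plan([.4955,.2923,.01],15)"
```

```text
t 2.25 p [0.496  0.292  0.0119] psi 14.97 xaxis [ 1.4e-03  5.0e-04 -1.0e+00] F [-0.6 -0.5 -0.5] M [ 0.03 -0.01 -0.  ] open 0.552 j6 5.4
1 [[0.038, -0.009, -0.009], [-0.03, -0.01, -0.09]]
```

Call:
drive_tool([
  [[0.03,0,0],[0,0,0]],
  [[0.03,0,0],[0,0,0]],
])

```text
time: 2.45
eef_pos: [0.4964, 0.2919, 0.009]
tcp_rot: [0.431, 0.56, -0.43, 0.561]
contact_force: [0.3, -0.5, 0.0]
opening: 0.549
```

Call:
drive_tool([
  [[0.03,0,0],[0,0,0]],
  [[0.03,0,0],[0,0,0]],
])

```text
time: 2.65
eef_pos: [0.4966, 0.292, 0.0085]
tcp_rot: [0.43, 0.561, -0.431, 0.561]
contact_force: [-5.8, -2.9, 12.5]
opening: 0.548
```

Call:
drive_tool([
  [[-0.09,0,0],[0,0,0]],
  [[-0.09,0,0],[0,0,0]],
  [[0,0,0],[0,0,0]],
])

```text
time: 2.95
eef_pos: [0.4972, 0.2922, 0.0188]
tcp_rot: [0.431, 0.561, -0.43, 0.561]
contact_force: [0.4, 0.2, -0.8]
opening: 0.55
```

```bash
python3 -c "
from h import *
plan([.4962,.2921,.0175],15)"
```

```text
t 2.95 p [0.4972 0.2922 0.0188] psi 14.97 xaxis [ 1.e-03  2.e-04 -1.e+00] F [ 0.4  0.2 -0.8] M [-0.01  0.   -0.05] open 0.55 j6 5.4
1 [[0.026, -0.02, -0.003], [-0.03, 0.0, -0.06]]
```

Call:
drive_tool([
  [[0.026,-0.02,0],[0,0,0]],
  [[0,0,0],[0,0,0]],
])

```text
time: 3.15
eef_pos: [0.4962, 0.2919, 0.0173]
tcp_rot: [0.431, 0.561, -0.43, 0.561]
contact_force: [-0.1, 0.2, -0.3]
opening: 0.551
```

Call:
drive_tool([
  [[0,0,0],[0,0,0]],
  [[0,0,0],[0,0,0]],
  [[0,0,0],[0,0,0]],
], grip=-0.5, newtons=25)

```text
time: 3.45
eef_pos: [0.496, 0.2919, 0.0174]
tcp_rot: [0.431, 0.561, -0.43, 0.561]
contact_force: [-0.2, 0.3, 1.4]
opening: 0.401
```

```bash
python3 -c "
from h import *
s,R,p=st();e=s['eef_pos'];q=proj('scene',e)[0];print(q)
shot('scene','c_scene',q[0],q[1],50,50,12)
"
```

```text
t 3.45 p [0.496  0.2919 0.0174] psi 14.97 xaxis [ 6.e-04  0.e+00 -1.e+00] F [-0.2  0.3  1.4] M [0.02 0.04 0.03] open 0.401 j6 5.4
[332.48648224 265.65558036]
c_scene.png origin 307 240 scale 12
```

View pics/c_scene.png

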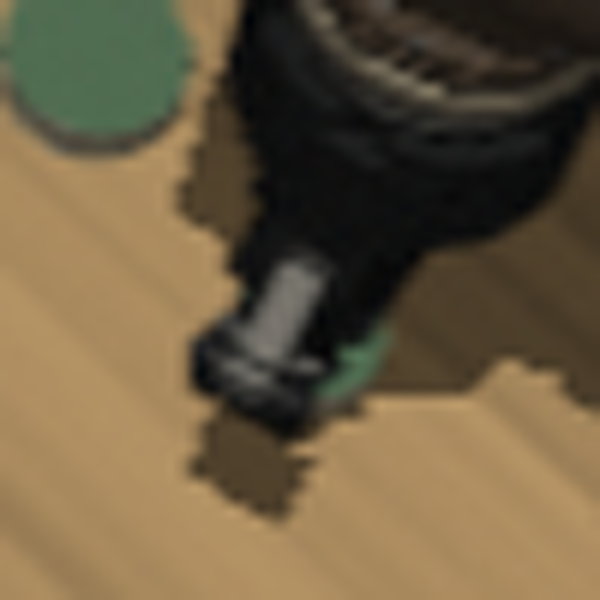

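Call:
drive_tool([
  [[-0.1,0,0],[0,0,0]],
  [[-0.2,0,0],[0,0,0]],
  [[-0.4,0,0],[0,0,0]],
  [[-0.4,0,0],[0,0,0]],
  [[-0.1,0,0],[0,0,0]],
], newtons=30)

```text
time: 4.0
eef_pos: [0.4947, 0.2914, 0.0788]
tcp_rot: [0.43, 0.561, -0.432, 0.56]
contact_force: [0.8, 0.3, -0.2]
opening: 0.396
```

```bash
python3 -c "
from h import *
plan([.5613,.019,.185],-42,vmax=40)
s,R,p=st();e=s['eef_pos'];q=proj('scene',e)[0];print(q)
shot('scene','d_scene',q[0],q[1],50,50,12)
"
```

```text
t 4.0 p [0.4947 0.2914 0.0788] psi 14.96 xaxis [-0.0028 -0.0012 -1.    ] F [ 0.8  0.3 -0.2] M [ 0.03 -0.03  0.04] open 0.396 j6 5.4
1 [[-0.265, -0.016, 0.701], [7.12, 0.03, 0.17]]
2 [[-0.266, 0.072, 0.697], [7.12, 0.0, 0.0]]
3 [[-0.266, 0.158, 0.683], [7.12, 0.0, 0.0]]
4 [[-0.266, 0.241, 0.658], [7.12, 0.0, 0.0]]
5 [[-0.266, 0.321, 0.623], [7.12, 0.0, 0.0]]
6 [[-0.266, 0.396, 0.578], [7.12, 0.0, 0.0]]
7 [[-0.266, 0.465, 0.525], [7.12, 0.0, 0.0]]
8 [[-0.266, 0.526, 0.463], [7.12, 0.0, 0.0]]
t 4.0 p [0.4947 0.2914 0.0788] psi 14.96 xaxis [-0.0028 -0.0012 -1.    ] F [ 0.8  0.3 -0.2] M [ 0.03 -0.03  0.04] open 0.396 j6 5.4
[336.55592433 255.9095386 ]
d_scene.png origin 311 230 scale 12
```

View pics/d_scene.png

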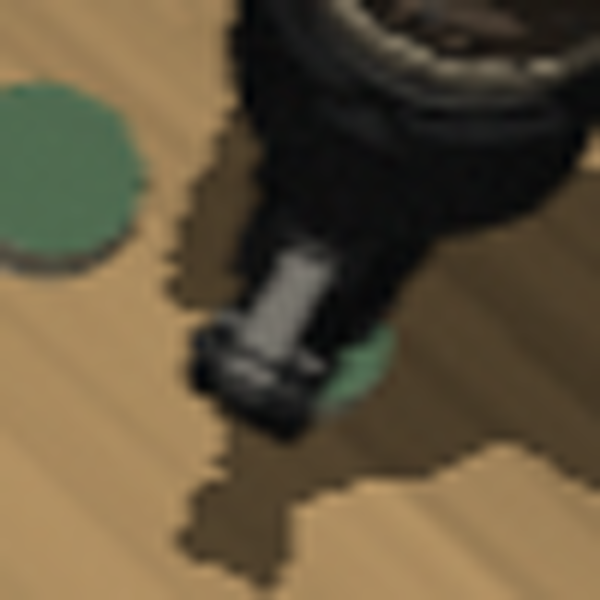

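The glass, seen at crop pixel (360,370), stays with the fingers as they lift, so it is held. Next I'll carry it to the neck, turning the jaws so the scene camera can see between them.

Call:
drive_tool([
  [[-0.27,-0.02,0.5],[7,0,0.2]],
  [[-0.27,0.07,0.7],[7.1,0,0]],
  [[-0.27,0.16,0.68],[7.1,0,0]],
  [[-0.27,0.24,0.66],[7.1,0,0]],
  [[-0.27,0.32,0.6],[7.1,0,0]],
])

```text
time: 4.55
eef_pos: [0.5294, 0.1297, 0.1432]
tcp_rot: [-0.581, -0.4, 0.586, -0.398]
contact_force: [1.1, -0.1, -0.1]
opening: 0.397
```

```bash
python3 -c "
from h import *
plan([.5613,.019,.185],-42,vmax=35)"
```

```text
t 4.55 p [0.5294 0.1297 0.1432] psi -21.34 xaxis [-0.0076 -0.0014 -1.    ] F [ 1.1 -0.1 -0.1] M [-0.02  0.    0.01] open 0.397 j6 24.5
1 [[-0.21, 0.349, 0.459], [5.17, 0.25, 0.36]]
2 [[-0.209, 0.39, 0.424], [5.17, 0.0, 0.0]]
3 [[-0.209, 0.427, 0.387], [5.17, 0.0, 0.0]]
4 [[-0.209, 0.46, 0.347], [5.17, 0.0, 0.0]]
```

Call:
drive_tool([
  [[-0.21,0.35,0.46],[5.2,0.2,0.4]],
  [[-0.21,0.39,0.42],[5.2,0,0]],
  [[-0.21,0.43,0.38],[5.2,0,0]],
  [[-0.2,0.38,0.28],[5,0,0]],
  [[0,0,0],[0,0,0]],
])

```text
time: 5.05
eef_pos: [0.5603, 0.0158, 0.1847]
tcp_rot: [-0.649, -0.28, 0.649, -0.281]
contact_force: [0.6, 0.8, 0.8]
opening: 0.397
```

```bash
python3 -c "
from h import *
plan([.5613,.019,.16],-42,vmax=35)
s,R,p=st();e=s['eef_pos'];q=proj('scene',e)[0];print(q)
shot('scene','e_scene',q[0],q[1]+10,60,60,10)
"
```

```text
t 5.05 p [0.5603 0.0158 0.1847] psi -43.22 xaxis [-3.0e-04 -1.9e-03 -1.0e+00] F [0.6 0.8 0.8] M [ 0.04 -0.04  0.02] open 0.397 j6 34.6
1 [[0.494, -0.03, -0.062], [-1.22, 0.09, -0.06]]
t 5.05 p [0.5603 0.0158 0.1847] psi -43.22 xaxis [-3.0e-04 -1.9e-03 -1.0e+00] F [0.6 0.8 0.8] M [ 0.04 -0.04  0.02] open 0.397 j6 34.6
[248.27718161 183.20945484]
e_scene.png origin 218 163 scale 10
```

View pics/e_scene.png

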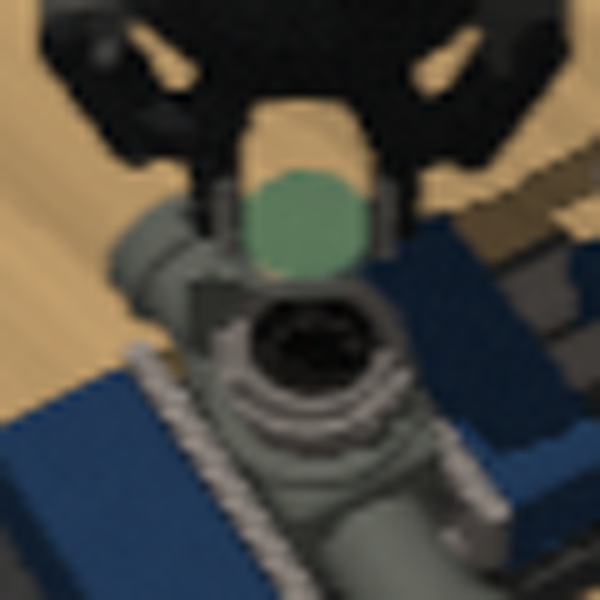

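```bash
python3 - <<'E'
from h import *
im=cv2.imread("pics/e_sceneraw.png")[:,:,::-1]
e=np.array([.5603,.0158,.1847])
P=[(circ(.5603,.0158,.1793,.018),(0,0,255)),(circ(.5603,.0158,.1673,.018),(0,255,255)),(circ(.5613,.019,.126,.019),(255,255,0)),(circ(.5613,.019,.126,.023),(0,255,0))]
overlay("scene",im,P,248,190,44,40,18,"e_ov.png")
hsv=cv2.cvtColor(np.ascontiguousarray(im),cv2.COLOR_RGB2HSV);m=cv2.inRange(hsv,(40,40,60),(95,255,255));m[:,:235]=0;m[:,265:]=0;m[:160]=0;m[200:]=0
ys,xs=np.nonzero(m);print(xs.mean(),ys.mean(),xs.min(),xs.max(),ys.min(),ys.max(),proj("scene",[.5603,.0158,.1793]))
E
```

```text
248.1478260869565 185.2 242 254 180 190 [[248.29427384 184.36737805]]
```

View pics/e_ov.png

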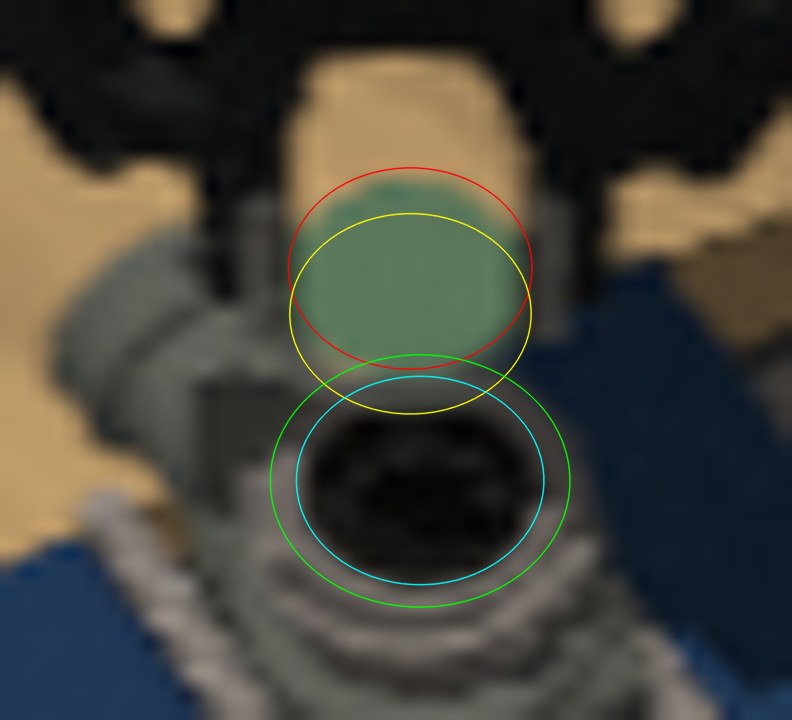

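```bash
python3 -c "
from h import *
plan([.5605,.0181,.1485],-42,vmax=20)"
```

```text
t 5.1 p [0.5593 0.0171 0.1836] psi -43.09 xaxis [-2.6e-03 -8.0e-04 -1.0e+00] F [-0.3  0.5 -0.2] M [ 0.    0.04 -0.04] open 0.395 j6 34.5
1 [[0.351, 0.002, -0.017], [-0.55, 0.14, 0.08]]
2 [[0.351, 0.002, -0.016], [-0.55, 0.0, 0.0]]
```

Call:
drive_tool([
  [[0.34,0,-0.02],[-0.5,0,0]],
  [[0.34,0,-0.02],[-0.5,0,0]],
  [[0,0,0],[0,0,0]],
  [[0,0,0],[0,0,0]],
])

```text
time: 5.5
eef_pos: [0.5577, 0.0219, 0.1453]
tcp_rot: [-0.643, -0.291, 0.648, -0.287]
contact_force: [-0.1, -1.0, -0.1]
opening: 0.394
```

```bash
python3 - <<'E'
from h import *
plan([.5605,.0181,.1485],-42,vmax=20)
s=ctrl.get_state();e=s["eef_pos"]
im=shot("scene","f_scene")
z=e[2]-.0174
P=[(circ(e[0],e[1],z+.012,.018),(0,0,255)),(circ(e[0],e[1],z,.018),(0,255,255)),(circ(.5613,.019,.126,.023),(0,255,0))]
a=overlay("scene",im,P,248,195,40,36,18,"f_ov.png");b=overlay("scene",im,[],248,195,40,36,18,"f_n.png")
E
```

```text
t 5.5 p [0.5577 0.0219 0.1453] psi -41.72 xaxis [-0.0086  0.0017 -1.    ] F [-0.1 -1.  -0.1] M [ 0.01 -0.03  0.  ] open 0.394 j6 33.5
1 [[-0.065, 0.092, 0.02], [0.28, 0.26, 0.43]]
```

View pics/f_ov.png

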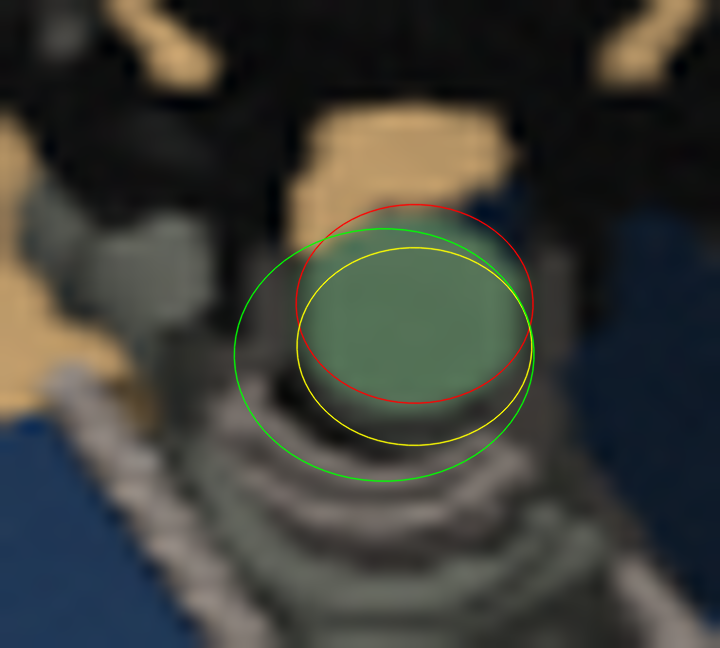

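View pics/f_n.png

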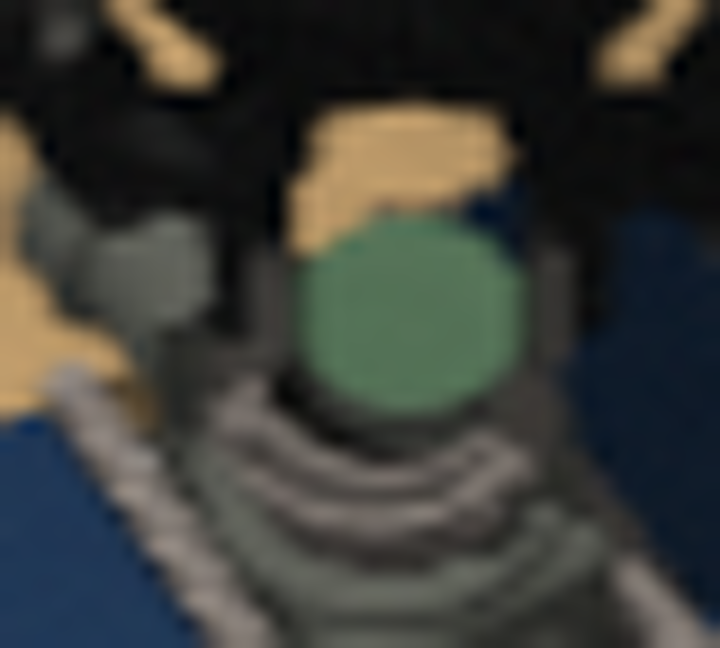

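```bash
python3 - <<'E'
from h import *
im=cv2.imread("pics/scene0raw.png");g=cv2.cvtColor(im,cv2.COLOR_BGR2GRAY).astype(int)
print("cols 248-250, rows 186..214");
for r in range(186,214):print(r,g[r,246:253])
print("row 195-198 cols 236..264")
for r in range(193,200):print(r,g[r,236:264])
M=np.array([.5613,.019,.126])
d=np.array([.41,.46,0]);d/=np.linalg.norm(d);l=np.array([-d[1],d[0],0])
print("ctr",proj("scene",M),"near19",proj("scene",M+.019*d),"near23",proj("scene",M+.023*d),"far19",proj("scene",M-.019*d),"far23",proj("scene",M-.023*d),"L19",proj("scene",M-.019*l),"R19",proj("scene",M+.019*l),"L23",proj("scene",M-.023*l),"R23",proj("scene",M+.023*l))
imt=cv2.imread("pics/top0raw.png");g=cv2.cvtColor(imt,cv2.COLOR_BGR2GRAY).astype(int)
print("top")
for r in range(170,195):print(r,g[r,230:256])
for a in(0,90,180,270):
    dd=np.array([np.cos(np.radians(a)),np.sin(np.radians(a)),0]);print(a,proj("top",M+.019*dd),proj("top",M+.023*dd))
E
```

```text
cols 248-250, rows 186..214
186 [135 137 137 136 136 134 133]
187 [133 135 136 137 136 136 134]
188 [132 133 116 108 117  99  84]
189 [132 122 110 108 112  92  45]
190 [128 120 107 100 107  99  84]
191 [ 91  77  72  69  70  82 100]
192 [41 31 30 29 30 39 55]
193 [20 22 19 20 20 20 23]
194 [16 19 20 18 15 15 19]
195 [17 20 28 23 23 26 23]
196 [24 14 12 14 13 14 19]
197 [15 14 12 14 14 14 43]
198 [15 11 14 15 14 14 15]
199 [14 12 14 15 13 14 16]
200 [14 17 15 16 14 13 17]
201 [24 21 20 18 18 22 24]
202 [90 64 43 43 55 65 83]
203 [79 89 93 96 92 81 68]
204 [64 62 62 62 61 59 67]
205 [100  91  92  93 100 108  97]
206 [66 71 81 80 71 58 49]
207 [47 47 47 47 47 49 47]
208 [72 61 46 47 46 46 66]
209 [83 84 84 84 84 84 83]
210 [78 84 82 83 81 79 74]
211 [56 56 56 53 52 51 53]
212 [76 81 81 78 75 72 65]
213 [66 75 75 72 66 53 44]
row 195-198 cols 236..264
193 [78 82 84 84 84 80 95 95 57 27 20 22 19 20 20 20 23 38 67 95 94 65 46 45
 44 46 44 44]
194 [75 79 82 82 88 92 86 64 26 20 16 19 20 18 15 15 19 21 35 80 93 75 65 46
 45 46 44 44]
195 [70 76 80 85 88 96 83 36 20 20 17 20 28 23 23 26 23 17 
[... 3047 characters left out ...]
  82  81  78  52  74  78  76]
191 [76 76 82 75 51 50 46 60 59 65 69 74 68 71 59 57 46 52 54 79 86 74 59 65
 67 73]
192 [133 132 143 134  67  50  52  50  49  58  51  55  52  50  51  53  52  49
  63  88  86  65  52  54  63  63]
193 [130 128 124 124  90  84  68  64  60  59  52  55  56  51  52  50  53  50
  69  71  68  49  42  48  50  52]
194 [ 60  62  90 111 128 124  73  64  65  66  65  63  59  64  57  50  54  56
  48  48  52  43  46  47  41  37]
0 [[241.75788689 173.56264103]] [[241.76775348 172.14475557]]
90 [[234.77449597 180.28938497]] [[233.31318796 180.28191155]]
180 [[241.66345913 187.13245184]] [[241.6534456  188.57145414]]
270 [[248.63911663 180.36029141]] [[250.09667876 180.36774567]]
```

```bash
python3 -c "
from h import *
plan([.5612,.019,.1460],-42,vmax=20)"
```

```text
t 5.55 p [0.5574 0.022  0.1451] psi -41.72 xaxis [-0.0092  0.0018 -1.    ] F [-0.4  0.1  0.1] M [-0.02  0.04  0.08] open 0.395 j6 33.5
1 [[-0.019, 0.096, -0.005], [0.28, 0.28, 0.46]]
```

Call:
drive_tool([
  [[-0.02,0.06,0],[0.2,0.2,0.3]],
  [[0,0.03,0],[0,0,0]],
  [[0,0,0],[0,0,0]],
])

```text
time: 5.85
eef_pos: [0.5616, 0.0196, 0.1477]
tcp_rot: [0.646, 0.289, -0.646, 0.288]
contact_force: [0.2, -0.4, -0.4]
opening: 0.398
```

```bash
python3 -c "
from h import *
plan([.5612,.019,.1440],-42,vmax=20)"
```

```text
t 5.85 p [0.5616 0.0196 0.1477] psi -41.83 xaxis [-2.e-04  6.e-04 -1.e+00] F [ 0.2 -0.4 -0.4] M [0.05 0.03 0.03] open 0.398 j6 33.5
1 [[0.073, 0.002, 0.014], [0.17, -0.02, 0.03]]
```

Call:
drive_tool([
  [[0.03,0,0.01],[0,0,0]],
  [[0.03,0,0],[0,0,0]],
  [[0.02,0,0],[0,0,0]],
])

```text
time: 6.15
eef_pos: [0.562, 0.019, 0.1447]
tcp_rot: [0.646, 0.288, -0.645, 0.289]
contact_force: [-0.2, 0.1, 0.5]
opening: 0.392
```

Call:
drive_tool([
  [[0.02,0,0],[0,0,0]],
  [[0.02,0,0],[0,0,0]],
])

```text
time: 6.35
eef_pos: [0.562, 0.0188, 0.1429]
tcp_rot: [0.646, 0.288, -0.645, 0.289]
contact_force: [-2.8, 0.8, 5.0]
opening: 0.396
```

Call:
drive_tool([
  [[-0.01,-0.015,0.013],[0,0,0]],
  [[0.02,0,0],[0,0,0]],
])

```text
time: 6.55
eef_pos: [0.5612, 0.0188, 0.1426]
tcp_rot: [0.646, 0.288, -0.645, 0.289]
contact_force: [0.4, -0.5, -0.7]
opening: 0.396
```

```bash
python3 -c "
from h import *
plan([.561,.019,.1410],-42,vmax=20)
e=ctrl.get_state()['eef_pos']
im=shot('scene','g_scene')
P=[(circ(e[0],e[1],.138,.018),(0,0,255)),(circ(.5613,.019,.126,.023),(0,255,0))]
overlay('scene',im,[],248,195,40,36,18,'g_n.png')
"
```

```text
t 6.55 p [0.5612 0.0188 0.1426] psi -41.85 xaxis [ 0.0025  0.     -1.    ] F [ 0.4 -0.5 -0.7] M [-0.03  0.1  -0.05] open 0.396 j6 33.4
1 [[0.031, -0.006, -0.001], [0.15, -0.1, -0.11]]
```

View pics/g_n.png

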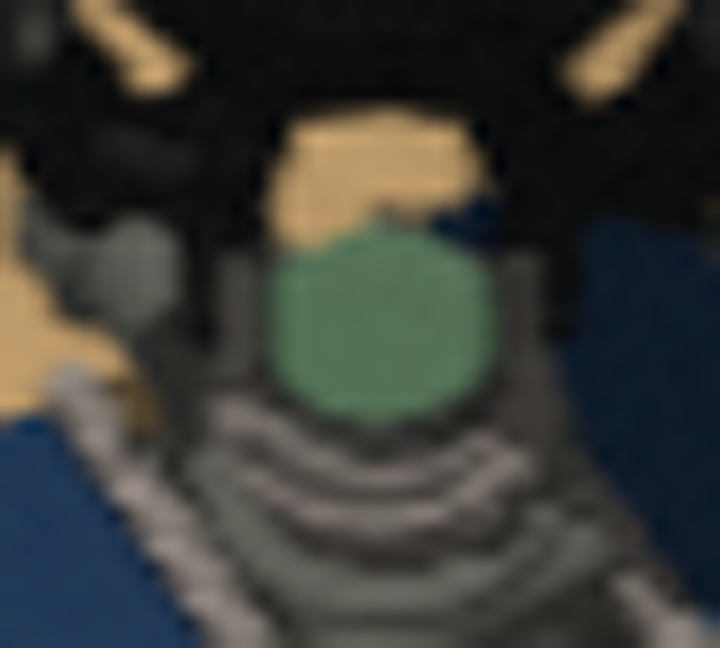

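The glass is over the recess at crop (382,325), between the fingers, with no contact force after the shift. Continuing down.

Call:
drive_tool([
  [[0.02,0,0],[0,0,0]],
  [[0.02,0,0],[0,0,0]],
])

```text
time: 6.8
eef_pos: [0.5608, 0.0189, 0.1398]
tcp_rot: [0.646, 0.288, -0.645, 0.289]
contact_force: [0.1, 0.8, 1.1]
opening: 0.396
```

Call:
drive_tool([
  [[0.02,0,0],[0,0,0]],
  [[0.01,0,0],[0,0,0]],
])

```text
time: 7.0
eef_pos: [0.5609, 0.0188, 0.1392]
tcp_rot: [0.646, 0.288, -0.645, 0.289]
contact_force: [-2.8, 0.4, 4.3]
opening: 0.395
```

Call:
drive_tool([
  [[0.02,0,0],[0,0,0]],
])

```text
time: 7.1
eef_pos: [0.5609, 0.0189, 0.139]
tcp_rot: [0.646, 0.288, -0.645, 0.288]
contact_force: [-3.4, -0.1, 7.0]
opening: 0.394
```

Call:
drive_tool([
  [[0,0,0],[0,0,0]],
  [[0,0,0],[0,0,0]],
  [[0,0,0],[0,0,0]],
], grip=0.0)

```text
time: 7.4
eef_pos: [0.5611, 0.0189, 0.1385]
tcp_rot: [0.646, 0.288, -0.645, 0.289]
contact_force: [-0.2, -0.4, 0.8]
opening: 0.502
```

Call:
drive_tool([
  [[-0.1,0,0],[0,0,0]],
  [[-0.4,0,0],[0,0,0]],
  [[-0.8,0,0],[0,0,0]],
  [[-0.6,0,0],[0,0,0]],
])

```text
time: 7.8
eef_pos: [0.5573, 0.0193, 0.2294]
tcp_rot: [-0.642, -0.291, 0.649, -0.286]
contact_force: [0.1, 0.1, -0.1]
opening: 0.5
```

```bash
python3 -c "
from h import *
st()
im=shot('scene','h_scene')
z=.1263-.0042+.012
P=[(circ(.5613,.019,z,.018),(0,0,255)),(circ(.5613,.019,.126,.023),(0,255,0))]
overlay('scene',im,[],248,195,40,36,18,'h_n.png')
overlay('scene',im,P,248,195,40,36,18,'h_ov.png')
"
```

```text
t 7.8 p [0.5573 0.0193 0.2294] psi -41.86 xaxis [-0.0122  0.0023 -0.9999] F [ 0.1  0.1 -0.1] M [ 0.03 -0.02  0.03] open 0.5 j6 33.4
```

View pics/h_n.png

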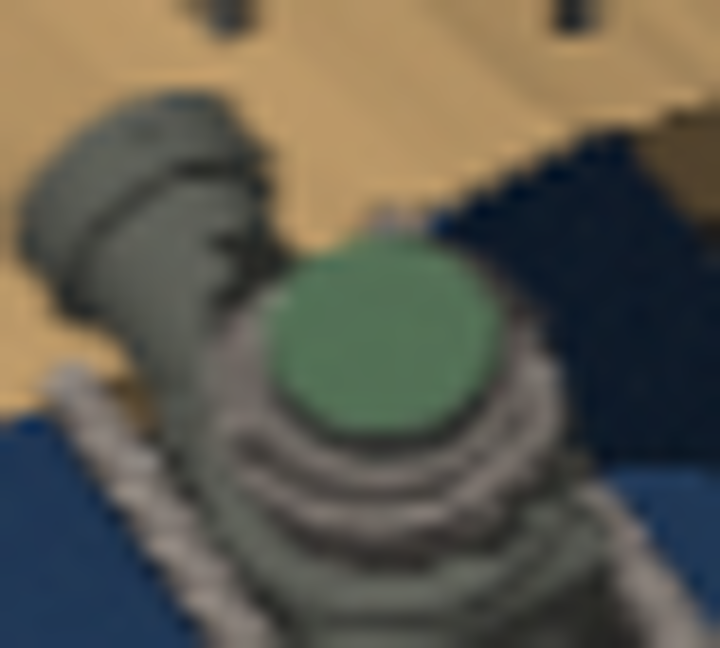

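View pics/h_ov.png

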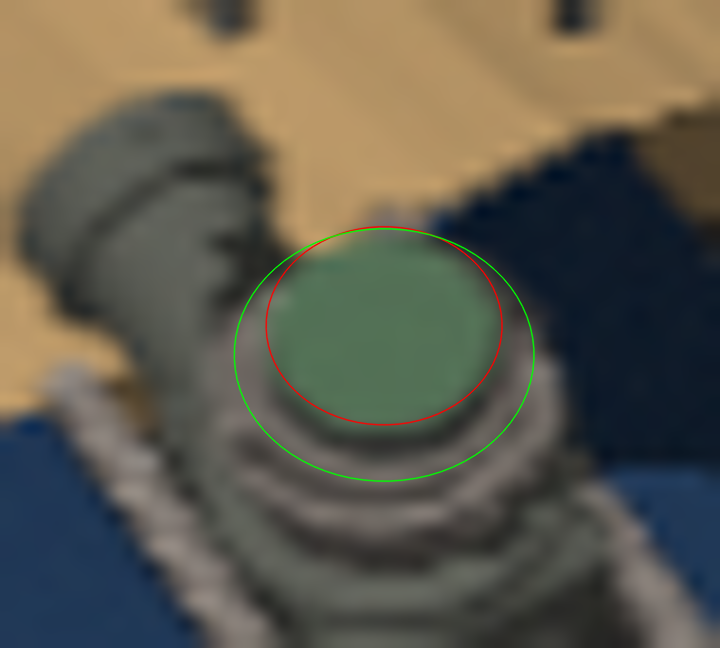

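```bash
python3 -c "
from h import *
plan([.573,-.277,.10],-10.2,vmax=46)"
```

```text
t 7.85 p [0.5598 0.019  0.235 ] psi -41.85 xaxis [-0.0036  0.001  -1.    ] F [ 0.6 -0.3  3.2] M [ 0.02 -0.05  0.05] open 0.501 j6 33.4
1 [[0.337, 0.519, 0.529], [-3.96, 0.09, 0.19]]
2 [[0.337, 0.481, 0.564], [-3.96, 0.0, 0.0]]
3 [[0.337, 0.441, 0.596], [-3.96, 0.0, 0.0]]
4 [[0.337, 0.398, 0.624], [-3.96, 0.0, 0.0]]
5 [[0.337, 0.354, 0.65], [-3.96, 0.0, 0.0]]
6 [[0.337, 0.309, 0.673], [-3.96, 0.0, 0.0]]
7 [[0.337, 0.261, 0.693], [-3.96, 0.0, 0.0]]
8 [[0.337, 0.213, 0.709], [-3.96, 0.0, 0.0]]
```

Call:
drive_tool([
  [[0.1,0.4,0.4],[-4,0,0.2]],
  [[0.2,0.48,0.56],[-4,0,0]],
  [[0.3,0.44,0.6],[-4,0,0]],
  [[0.4,0.4,0.62],[-4,0,0]],
  [[0.45,0.35,0.65],[-4,0,0]],
], grip=1.0)

```text
time: 8.35
eef_pos: [0.5757, -0.1592, 0.1708]
tcp_rot: [0.586, 0.397, -0.577, 0.408]
contact_force: [0.8, 0.1, 1.0]
opening: 1.003
```

```bash
python3 -c "
from h import *
plan([.573,-.277,.08],-10.2,vmax=40)"
```

```text
t 8.35 p [ 0.5757 -0.1592  0.1708] psi -20.54 xaxis [ 0.0197 -0.0059 -0.9998] F [0.8 0.1 1. ] M [ 0.01 -0.01  0.05] open 1.003 j6 -4.8
1 [[0.457, 0.185, 0.557], [-2.58, -0.06, -1.18]]
2 [[0.454, 0.169, 0.564], [-2.59, 0.0, 0.0]]
3 [[0.454, 0.143, 0.571], [-2.59, 0.0, 0.0]]
4 [[0.454, 0.117, 0.577], [-2.59, 0.0, 0.0]]
```

Call:
drive_tool([
  [[0.45,0.18,0.55],[-2.6,0,-1.1]],
  [[0.45,0.17,0.56],[-2.6,0,0]],
  [[0.45,0.14,0.57],[-2.6,0,0]],
  [[0.35,0.05,0.3],[-2.2,0,0]],
  [[0,0,0],[0,0,0]],
])

```text
time: 8.85
eef_pos: [0.5708, -0.2704, 0.0787]
tcp_rot: [0.543, 0.453, -0.543, 0.452]
contact_force: [-0.8, 0.5, -0.5]
opening: 1.001
```

```bash
python3 - <<'E'
from h import *
plan([.573,-.277,.04],-10.2,vmax=40)
e=ctrl.get_state()['eef_pos']
im=shot('scene','i_scene')
q=proj('scene',e)[0];print(q)
a=np.radians(49.8+30+60*np.arange(7));r=.0358
P=[(np.c_[.573+r*np.cos(a),-.277+r*np.sin(a),0*a+.023],(0,0,255))]
overlay('scene',im,P,q[0],q[1],56,50,13,'i_ov.png')
it=shot('top','i_top')
q=proj('top',e)[0]
overlay('top',it,P,q[0],q[1],56,50,13,'i_ovt.png')
E
```

```text
t 8.85 p [ 0.5708 -0.2704  0.0787] psi -10.41 xaxis [-0.0013  0.002  -1.    ] F [-0.8  0.5 -0.5] M [ 0.03 -0.03 -0.05] open 1.001 j6 -24.2
1 [[0.773, 0.069, 0.123], [-0.21, -0.1, 0.09]]
[184.82259918 148.35412685]
```

View pics/i_ov.png

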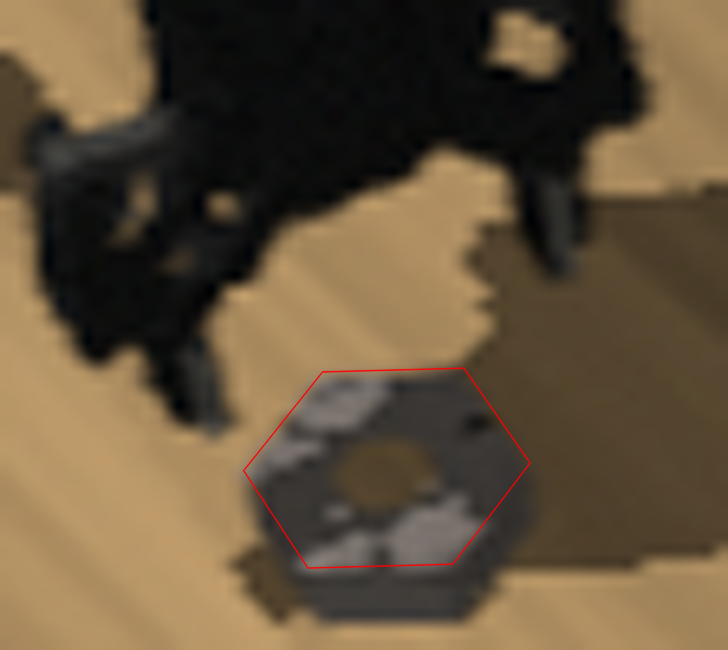

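View pics/i_ovt.png

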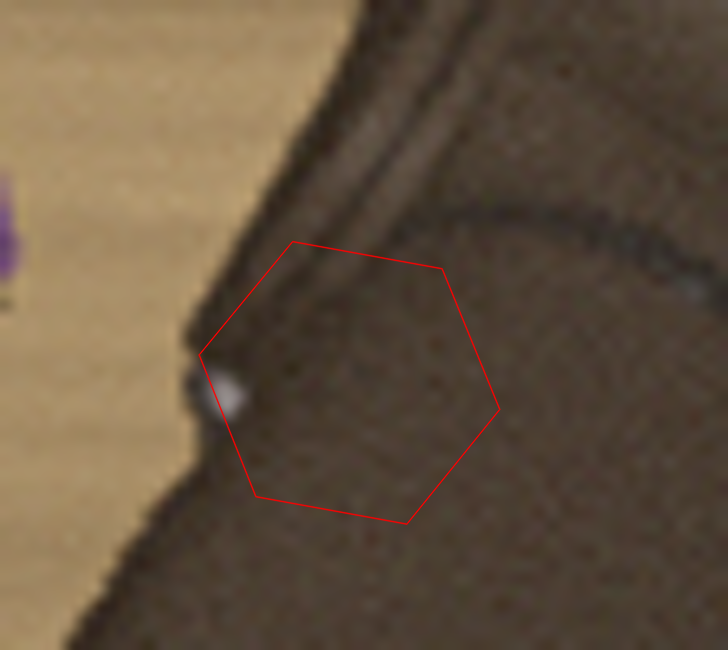

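Overlay hexagon matches the steel ring: left corner (246,470), lower edge row 567, one mark at (480,425). The jaws straddle it. Descending.

Call:
drive_tool([
  [[0.35,0.05,0.1],[0,0,0]],
  [[0.35,0,0],[0,0,0]],
  [[0,0,0],[0,0,0]],
])

```text
time: 9.25
eef_pos: [0.5772, -0.2729, 0.0502]
tcp_rot: [0.544, 0.45, -0.541, 0.456]
contact_force: [-0.6, 1.4, -0.1]
opening: 0.999
```

```bash
python3 -c "
from h import *
plan([.573,-.277,.013],-10.2,vmax=15)"
```

```text
t 9.25 p [ 0.5772 -0.2729  0.0502] psi -10.27 xaxis [ 0.0087 -0.0032 -1.    ] F [-0.6  1.4 -0.1] M [-0.03 -0.    0.04] open 0.999 j6 -24.3
1 [[0.248, -0.025, 0.031], [-0.02, 0.09, -0.53]]
2 [[0.248, -0.023, 0.032], [-0.02, 0.0, 0.0]]
3 [[0.248, -0.023, 0.032], [-0.02, 0.0, 0.0]]
```

Call:
drive_tool([
  [[0.25,-0.04,0.05],[0,0,-0.5]],
  [[0.25,-0.02,0.03],[0,0,0]],
  [[0.1,0,0],[0,0,0]],
  [[0,0,0],[0,0,0]],
])

```text
time: 9.65
eef_pos: [0.5749, -0.2751, 0.0201]
tcp_rot: [-0.542, -0.453, 0.542, -0.455]
contact_force: [-0.6, -0.3, 0.7]
opening: 1.004
```

```bash
python3 -c "
from h import *
plan([.573,-.277,.013],-10.2,vmax=15)"
```

```text
t 9.65 p [ 0.5749 -0.2751  0.0201] psi -10.15 xaxis [ 0.0019 -0.0029 -1.    ] F [-0.6 -0.3  0.7] M [ 0.03 -0.02  0.05] open 1.004 j6 -24.4
1 [[0.141, -0.031, 0.044], [0.05, 0.15, -0.14]]
```

Call:
drive_tool([
  [[0.1,-0.03,0.04],[0,0.1,-0.1]],
  [[0.05,0,0],[0,0,0]],
  [[0,0,0],[0,0,0]],
])

```text
time: 9.95
eef_pos: [0.5732, -0.2772, 0.0123]
tcp_rot: [-0.542, -0.453, 0.542, -0.454]
contact_force: [0.0, 0.2, 0.0]
opening: 0.999
```

Call:
drive_tool([
  [[0,0,0],[0,0,0]],
  [[0,0,0],[0,0,0]],
  [[0,0,0],[0,0,0]],
  [[0,0,0],[0,0,0]],
], grip=0.2, newtons=40)

```text
time: 10.35
eef_pos: [0.5733, -0.2775, 0.013]
tcp_rot: [0.542, 0.453, -0.542, 0.454]
contact_force: [-0.1, -0.1, -2.5]
opening: 0.713
```

```bash
python3 - <<'E'
from h import *
s,R,p=st();e=s['eef_pos']
im=shot('scene','j_scene')
q=proj('scene',e)[0];print(q)
a=np.radians(p+30+60*np.arange(7));r=.0358
P=[(np.c_[e[0]+r*np.cos(a),e[1]+r*np.sin(a),0*a+.023],(0,0,255))]
overlay('scene',im,P,q[0],q[1],56,50,13,'j_ov.png')
E
```

```text
t 10.35 p [ 0.5733 -0.2775  0.013 ] psi -10.17 xaxis [ 0.0012 -0.0014 -1.    ] F [-0.1 -0.1 -2.5] M [-0.02 -0.    0.02] open 0.713 j6 -24.7
[185.50657902 160.25787965]
```

View pics/j_ov.png

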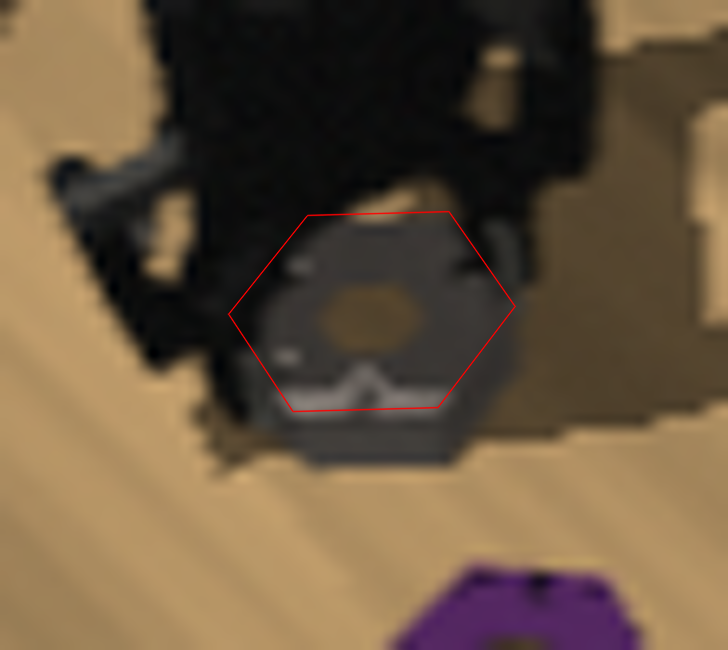

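Call:
drive_tool([
  [[-0.15,0,0],[0,0,0]],
  [[-0.4,0,0],[0,0,0]],
  [[-0.7,0,0],[0,0,0]],
  [[-0.7,0,0],[0,0,0]],
  [[-0.7,0,0],[-2,0,0]],
])

```text
time: 10.9
eef_pos: [0.5679, -0.2736, 0.1408]
tcp_rot: [-0.532, -0.47, 0.536, -0.457]
contact_force: [0.5, -0.1, -2.0]
opening: 0.715
```

```bash
python3 - <<'E'
from h import *
plan([.561,.019,.185],64,vmax=40)
E
```

```text
t 10.9 p [ 0.5679 -0.2736  0.1408] psi -8.12 xaxis [-0.0154  0.0103 -0.9998] F [ 0.5 -0.1 -2. ] M [-0.05 -0.04  0.08] open 0.715 j6 -26.8
1 [[-0.091, -0.109, -0.642], [-8.02, -0.52, 0.92]]
2 [[-0.098, -0.017, -0.65], [-8.01, 0.0, 0.0]]
3 [[-0.098, 0.074, -0.646], [-8.01, 0.0, 0.0]]
4 [[-0.098, 0.164, -0.63], [-8.01, 0.0, 0.0]]
5 [[-0.098, 0.25, -0.601], [-8.01, 0.0, 0.0]]
6 [[-0.098, 0.331, -0.56], [-8.01, 0.0, 0.0]]
7 [[-0.098, 0.406, -0.508], [-8.01, 0.0, 0.0]]
8 [[-0.098, 0.473, -0.447], [-8.01, 0.0, 0.0]]
9 [[-0.098, 0.53, -0.377], [-8.01, 0.0, 0.0]]
```

Weight on the wrist is −2 N, so the ring is held.

Call:
drive_tool([
  [[-0.2,-0.11,-0.5],[-8,-0.5,0.9]],
  [[-0.15,-0.02,-0.65],[-8,0,0]],
  [[-0.1,0.07,-0.65],[-8,0,0]],
  [[-0.1,0.16,-0.63],[-8,0,0]],
  [[-0.1,0.25,-0.6],[-8,0,0]],
])

```text
time: 11.4
eef_pos: [0.5636, -0.1194, 0.1839]
tcp_rot: [0.337, 0.615, -0.338, 0.628]
contact_force: [1.2, 0.1, -2.4]
opening: 0.718
```

```bash
python3 - <<'E'
from h import *
plan([.561,.019,.185],64,vmax=40)
E
```

```text
t 11.4 p [ 0.5636 -0.1194  0.1839] psi 33.05 xaxis [ 0.0145 -0.0094 -0.9999] F [ 1.2  0.1 -2.4] M [ 0.03 -0.05  0.03] open 0.718 j6 -54.9
1 [[-0.012, 0.366, -0.587], [-7.74, 0.93, -0.34]]
2 [[-0.005, 0.442, -0.532], [-7.74, 0.0, 0.0]]
3 [[-0.005, 0.51, -0.468], [-7.74, 0.0, 0.0]]
4 [[-0.005, 0.568, -0.395], [-7.74, 0.0, 0.0]]
```

Call:
drive_tool([
  [[0,0.37,-0.58],[-7.8,0.9,-0.3]],
  [[0,0.44,-0.53],[-7.8,0,0]],
  [[0,0.5,-0.46],[-7.8,0,0]],
  [[0,0.35,-0.2],[-6,0,0]],
  [[0,0,0],[0,0,0]],
])

```text
time: 11.9
eef_pos: [0.5601, 0.0125, 0.1863]
tcp_rot: [0.159, 0.688, -0.158, 0.69]
contact_force: [-0.2, -0.7, -1.8]
opening: 0.711
```

```bash
python3 - <<'E'
from h import *
plan([.561,.019,.165],64,vmax=40)
E
```

```text
t 11.9 p [0.5601 0.0125 0.1863] psi 64.05 xaxis [ 0.0027  0.001  -1.    ] F [-0.2 -0.7 -1.8] M [-0.03  0.04  0.02] open 0.711 j6 -73.2
1 [[0.425, 0.123, -0.042], [0.05, 0.11, -0.12]]
```

Call:
drive_tool([
  [[0.2,0.09,-0.03],[0,0.1,-0.1]],
  [[0.22,0.04,-0.02],[0,0,0]],
  [[0.05,0,0],[0,0,0]],
  [[0,0,0],[0,0,0]],
])

```text
time: 12.3
eef_pos: [0.5601, 0.0183, 0.1601]
tcp_rot: [0.16, 0.689, -0.161, 0.688]
contact_force: [0.5, 0.3, -2.0]
opening: 0.715
```

```bash
python3 - <<'E'
from h import *
plan([.561,.019,.145],64,vmax=10)
s,R,p=st();e=s['eef_pos']
im=shot('scene','k_scene')
q=proj('scene',e)[0]
a=np.radians(p+30+60*np.arange(7));r=.0358
P=[(np.c_[e[0]+r*np.cos(a),e[1]+r*np.sin(a),0*a+e[2]+.010],(0,0,255)),(circ(e[0],e[1],e[2]+.01,.0125),(0,0,255))]
overlay('scene',im,P,q[0],q[1]+5,56,50,13,'k_ov.png')
E
```

```text
t 12.3 p [0.5601 0.0183 0.1601] psi 63.77 xaxis [-1.4e-03 -8.0e-04 -1.0e+00] F [ 0.5  0.3 -2. ] M [ 0.04 -0.07 -0.02] open 0.715 j6 -72.2
1 [[0.151, 0.01, 0.005], [-0.12, -0.05, 0.07]]
2 [[0.151, 0.01, 0.005], [-0.12, 0.0, 0.0]]
t 12.3 p [0.5601 0.0183 0.1601] psi 63.77 xaxis [-1.4e-03 -8.0e-04 -1.0e+00] F [ 0.5  0.3 -2. ] M [ 0.04 -0.07 -0.02] open 0.715 j6 -72.2
```

View pics/k_ov.png

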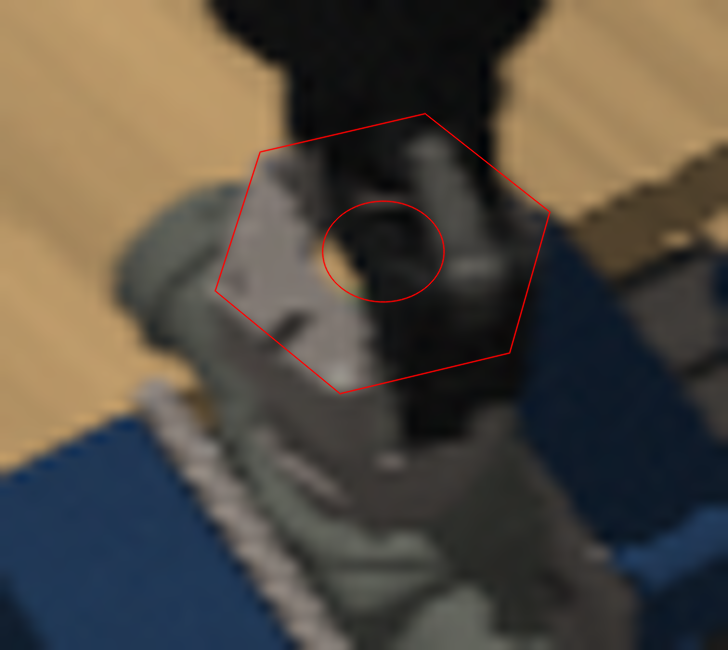

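Call:
drive_tool([
  [[0.15,0.02,0.01],[0,0,0]],
  [[0.15,0,0],[0,0,0]],
  [[0.05,0,0],[0,0,0]],
])

```text
time: 12.65
eef_pos: [0.5616, 0.0175, 0.1419]
tcp_rot: [0.161, 0.688, -0.162, 0.688]
contact_force: [0.5, -0.4, -2.5]
opening: 0.711
```

```bash
python3 - <<'E'
from h import *
plan([.561,.019,.138],64,vmax=10)
E
```

```text
t 12.65 p [0.5616 0.0175 0.1419] psi 63.62 xaxis [-2.0e-04 -1.2e-03 -1.0e+00] F [ 0.5 -0.4 -2.5] M [-0.01  0.01  0.04] open 0.711 j6 -72.1
1 [[0.078, 0.021, -0.024], [-0.38, 0.02, 0.06]]
```

Call:
drive_tool([
  [[0.02,0.02,-0.025],[-0.3,0,0]],
  [[0.04,0,0],[0,0,0]],
  [[0.02,0,0],[0,0,0]],
])

```text
time: 12.95
eef_pos: [0.5607, 0.019, 0.137]
tcp_rot: [0.159, 0.689, -0.16, 0.689]
contact_force: [0.6, -0.0, -2.7]
opening: 0.712
```

```bash
python3 - <<'E'
from h import *
plan([.561,.019,.134],64,vmax=10)
E
```

```text
t 12.95 p [0.5607 0.019  0.137 ] psi 63.93 xaxis [-0.0011 -0.001  -1.    ] F [ 0.6 -0.  -2.7] M [-0.01 -0.01  0.03] open 0.712 j6 -72.3
1 [[0.06, 0.003, 0.005], [-0.07, -0.03, 0.08]]
```

Call:
drive_tool([
  [[0.03,0,0],[0,0,0]],
  [[0.03,0,0],[0,0,0]],
])

```text
time: 13.15
eef_pos: [0.561, 0.019, 0.1343]
tcp_rot: [0.159, 0.689, -0.16, 0.689]
contact_force: [0.4, -0.2, -1.1]
opening: 0.719
```

Call:
drive_tool([
  [[0.03,0,0],[0,0,0]],
  [[0.02,0,0],[0,0,0]],
])

```text
time: 13.35
eef_pos: [0.5612, 0.0191, 0.1318]
tcp_rot: [0.159, 0.689, -0.16, 0.689]
contact_force: [0.3, -0.2, -2.7]
opening: 0.711
```

Call:
drive_tool([
  [[0.03,0,0],[0,0,0]],
  [[0.02,0,0],[0,0,0]],
])

```text
time: 13.55
eef_pos: [0.5612, 0.0191, 0.1292]
tcp_rot: [0.159, 0.689, -0.16, 0.689]
contact_force: [-0.5, -0.4, -2.4]
opening: 0.715
```

Call:
drive_tool([
  [[0.02,0,0],[0,0,0]],
  [[0.02,0,0],[0,0,0]],
])

```text
time: 13.75
eef_pos: [0.5613, 0.0191, 0.1273]
tcp_rot: [0.159, 0.689, -0.16, 0.689]
contact_force: [-2.6, 0.1, 2.8]
opening: 0.718
```

Call:
drive_tool([
  [[0,0,0],[8,0,0]],
  [[0.01,0,0],[8,0,0]],
])

```text
time: 13.95
eef_pos: [0.5616, 0.0191, 0.1273]
tcp_rot: [0.256, 0.658, -0.257, 0.659]
contact_force: [-0.6, 1.5, 0.1]
opening: 0.713
```

```bash
python3 - <<'E'
from h import *
plan([.5611,.019,.1273],64,vmax=10)
E
```

```text
t 13.95 p [0.5616 0.0191 0.1273] psi 47.43 xaxis [ 0.0011 -0.0012 -1.    ] F [-0.6  1.5  0.1] M [ 0.07  0.13 -0.06] open 0.713 j6 -55.8
1 [[0.0, -0.004, -0.003], [-8.29, 0.09, 0.01]]
2 [[0.0, -0.003, -0.004], [-8.29, 0.0, 0.0]]
```

Call:
drive_tool([
  [[0.02,0,0],[5,0,0]],
  [[0.01,0,0],[5,0,0]],
])

```text
time: 14.15
eef_pos: [0.5619, 0.019, 0.1273]
tcp_rot: [0.315, 0.632, -0.316, 0.633]
contact_force: [-0.6, -0.6, -0.7]
opening: 0.717
```

```bash
cat >> h.py <<'E'
def avg(n=4):
    F=[];M=[]
    for i in range(n):
        s=ctrl.get_state();F.append(s["contact_force"]);M.append(s["wrist_torque"]);ctrl.read_camera("top")
    s,R,psi=st();F.append(s["contact_force"]);M.append(s["wrist_torque"])
    print("avgF",np.mean(F,0).round(2),"avgM",np.mean(M,0).round(3),"Mz",np.array(M)[:,2].round(3))
E
python3 - <<'E'
from h import *
avg(3)
E
```

```text
t 14.3 p [0.562  0.0191 0.1273] psi 37.27 xaxis [ 0.0014 -0.0011 -1.    ] F [-2.1  0.2  1.5] M [ 0.05  0.32 -0.08] open 0.713 j6 -45.6
avgF [-1.58  0.05  0.99] avgM [ 0.073  0.285 -0.057] Mz [-0.037 -0.058 -0.058 -0.075]
```

Call:
drive_tool([
  [[0,0,0],[3,0,0]],
  [[0.003,0,0],[3,0,0]],
])

```text
time: 14.5
eef_pos: [0.5618, 0.0192, 0.1273]
tcp_rot: [0.346, 0.616, -0.347, 0.617]
contact_force: [-1.0, 0.5, -0.2]
opening: 0.713
```

```bash
python3 - <<'E'
from h import *
avg(3)
E
```

```text
t 14.65 p [0.5619 0.0192 0.1273] psi 31.45 xaxis [ 0.0013 -0.001  -1.    ] F [-1.  -0.3  1. ] M [ 0.06  0.15 -0.02] open 0.713 j6 -39.8
avgF [-0.5  -0.12  0.06] avgM [ 0.046  0.158 -0.005] Mz [ 0.077 -0.017 -0.06  -0.019]
```

Call:
drive_tool([
  [[0.003,0,0],[3,0,0]],
  [[0.003,0,0],[2,0,0]],
])

```text
time: 14.85
eef_pos: [0.5618, 0.0191, 0.1272]
tcp_rot: [0.371, 0.601, -0.372, 0.602]
contact_force: [-1.2, 0.5, 0.3]
opening: 0.715
```

```bash
python3 - <<'E'
from h import *
avg(3)
E
```

```text
t 15.0 p [0.5618 0.0191 0.1272] psi 26.63 xaxis [ 9.0e-04 -1.2e-03 -1.0e+00] F [-1.3  0.1  1.3] M [-0.08  0.32 -0.02] open 0.718 j6 -35.0
avgF [-1.26  0.01  0.68] avgM [ 0.     0.26  -0.009] Mz [ 0.102 -0.049 -0.07  -0.021]
```

Call:
drive_tool([
  [[0.003,0,0],[3,0,0]],
  [[0.003,0,0],[2,0,0]],
])

```text
time: 15.2
eef_pos: [0.5618, 0.0189, 0.1272]
tcp_rot: [0.396, 0.585, -0.397, 0.586]
contact_force: [-1.7, -0.6, 0.4]
opening: 0.711
```

```bash
python3 - <<'E'
from h import *
avg(3)
E
```

```text
t 15.35 p [0.5618 0.0189 0.1271] psi 21.79 xaxis [ 7.0e-04 -1.7e-03 -1.0e+00] F [-2.5 -1.   1.2] M [-0.05  0.25 -0.05] open 0.719 j6 -30.1
avgF [-1.99 -0.54  0.62] avgM [-0.079  0.258  0.023] Mz [ 0.22   0.005 -0.084 -0.047]
```

Call:
drive_tool([
  [[0.004,0,0],[3,0,0]],
])

```text
time: 15.45
eef_pos: [0.5616, 0.0188, 0.1271]
tcp_rot: [0.411, 0.575, -0.412, 0.576]
contact_force: [-1.6, 0.3, 1.9]
opening: 0.717
```

```bash
python3 - <<'E'
from h import *
avg(3)
E
```

```text
t 15.6 p [0.5617 0.0188 0.1271] psi 18.86 xaxis [ 3.0e-04 -1.8e-03 -1.0e+00] F [-2.3  0.2  2.2] M [-0.13  0.39 -0.11] open 0.719 j6 -27.2
avgF [-2.84 -0.39  2.17] avgM [-0.114  0.366 -0.028] Mz [ 0.202 -0.087 -0.118 -0.11 ]
```

Call:
drive_tool([
  [[0.004,0,0],[3,0,0]],
])

```text
time: 15.7
eef_pos: [0.5616, 0.0187, 0.127]
tcp_rot: [0.425, 0.564, -0.426, 0.565]
contact_force: [-2.3, -0.3, 2.0]
opening: 0.712
```

```bash
python3 - <<'E'
from h import *
avg(3)
E
```

```text
t 15.85 p [0.5616 0.0187 0.127 ] psi 15.94 xaxis [-0.     -0.0018 -1.    ] F [-3.  -0.9  1.5] M [-0.16  0.45 -0.15] open 0.712 j6 -24.3
avgF [-2.9  -1.07  2.  ] avgM [-0.141  0.417 -0.011] Mz [ 0.293 -0.091 -0.096 -0.15 ]
```

Call:
drive_tool([
  [[-0.008,-0.007,-0.004],[0,0,0]],
])

```text
time: 15.95
eef_pos: [0.5616, 0.0187, 0.1271]
tcp_rot: [0.426, 0.564, -0.426, 0.565]
contact_force: [1.3, -0.1, -3.2]
opening: 0.717
```

```bash
python3 - <<'E'
from h import *
avg(2)
E
```

```text
t 16.05 p [0.5616 0.0187 0.1271] psi 15.95 xaxis [ 0.0014 -0.0019 -1.    ] F [ 0.3 -0.7 -1.1] M [-0.19 -0.18 -0.17] open 0.713 j6 -24.3
avgF [ 0.37 -0.39 -2.01] avgM [-0.195 -0.19  -0.155] Mz [-0.164 -0.135 -0.165]
```

Call:
drive_tool([
  [[-0.006,0,0],[0,0,0]],
])

```text
time: 16.15
eef_pos: [0.5616, 0.0187, 0.1271]
tcp_rot: [0.426, 0.564, -0.426, 0.565]
contact_force: [-1.0, 0.3, -1.6]
opening: 0.71
```

```bash
python3 - <<'E'
from h import *
avg(2)
E
```

```text
t 16.25 p [0.5616 0.0187 0.1271] psi 15.96 xaxis [ 0.0015 -0.0018 -1.    ] F [-0.2 -1.6 -1.6] M [-0.19 -0.06 -0.13] open 0.715 j6 -24.3
avgF [-0.48 -0.55 -1.61] avgM [-0.149  0.008 -0.134] Mz [-0.144 -0.135 -0.125]
```

Call:
drive_tool([
  [[-0.025,0,0],[0,0,0]],
])

```text
time: 16.35
eef_pos: [0.5615, 0.0187, 0.1273]
tcp_rot: [0.426, 0.564, -0.426, 0.565]
contact_force: [3.8, -0.0, -10.1]
opening: 0.713
```

```bash
python3 - <<'E'
from h import *
avg(2)
E
```

```text
t 16.45 p [0.5615 0.0187 0.1272] psi 15.95 xaxis [ 0.0019 -0.0017 -1.    ] F [ 3.9 -0.1 -8.3] M [-0.22 -0.72 -0.1 ] open 0.718 j6 -24.3
avgF [ 3.69 -0.41 -8.66] avgM [-0.215 -0.686 -0.122] Mz [-0.128 -0.14  -0.098]
```

```bash
python3 - <<'E'
from h import *
s,R,p=st();e=s['eef_pos']
im=shot('scene','l_scene')
q=proj('scene',e)[0]
a=np.radians(p+30+60*np.arange(7));r=.0358
P=[(np.c_[e[0]+r*np.cos(a),e[1]+r*np.sin(a),0*a+e[2]+.010],(0,0,255)),(np.c_[e[0]+r*np.cos(a),e[1]+r*np.sin(a),0*a+e[2]-.013],(0,255,255))]
overlay('scene',im,P,q[0],q[1]+5,50,46,14,'l_ov.png')
overlay('scene',im,[],q[0],q[1]+5,50,46,14,'l_n.png')
E
```

```text
t 16.45 p [0.5615 0.0187 0.1272] psi 15.95 xaxis [ 0.0019 -0.0017 -1.    ] F [ 3.9 -0.1 -8.3] M [-0.22 -0.72 -0.1 ] open 0.718 j6 -24.3
```

View pics/l_ov.png

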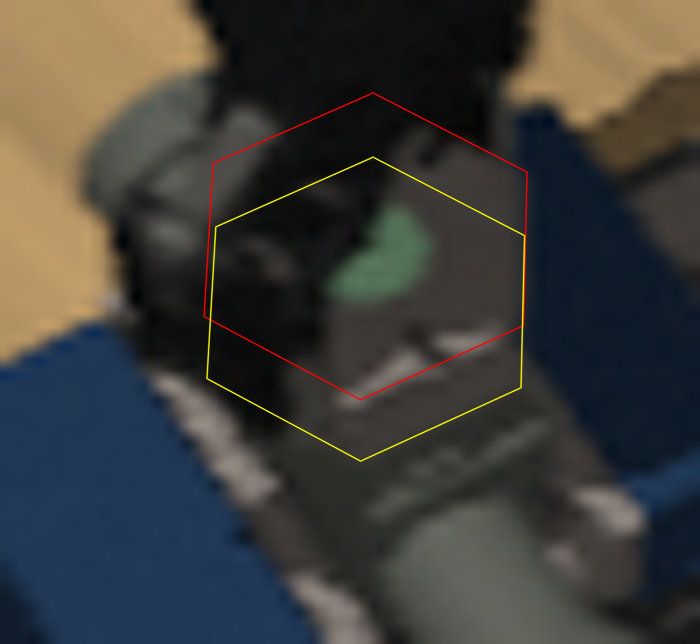

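View pics/l_n.png

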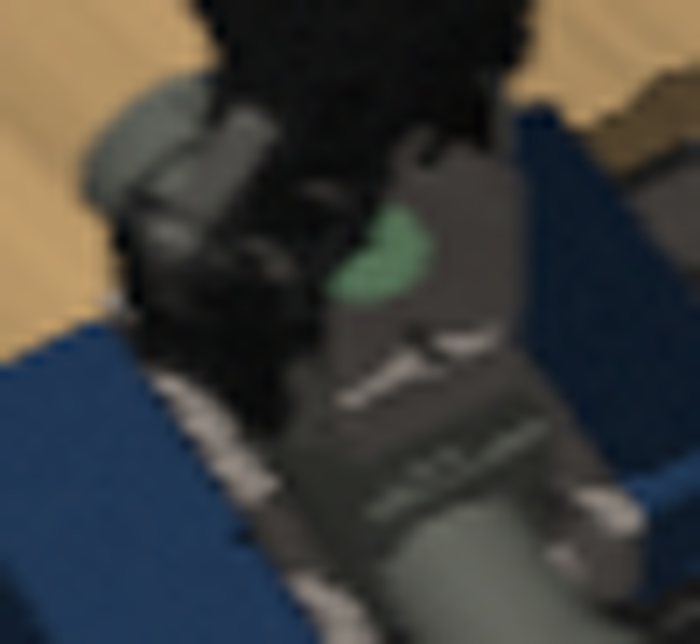

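Call:
drive_tool([
  [[0.01,0,0],[-2.5,0,0]],
])

```text
time: 16.6
eef_pos: [0.5618, 0.0188, 0.1271]
tcp_rot: [0.413, 0.573, -0.413, 0.575]
contact_force: [-0.1, -0.4, 1.1]
opening: 0.717
```

```bash
python3 - <<'E'
from h import *
avg(2)
E
```

```text
t 16.7 p [0.5617 0.0188 0.1272] psi 18.53 xaxis [ 0.002  -0.0016 -1.    ] F [ 1.1  0.2 -3.6] M [ 0.03 -0.23  0.26] open 0.715 j6 -26.9
avgF [ 0.98 -0.06 -1.84] avgM [ 0.012 -0.162  0.055] Mz [-0.205  0.115  0.255]
```

Call:
drive_tool([
  [[0,0,0],[-2.5,0,0]],
])

```text
time: 16.8
eef_pos: [0.5618, 0.0191, 0.1273]
tcp_rot: [0.401, 0.582, -0.4, 0.584]
contact_force: [2.7, -0.9, -5.9]
opening: 0.709
```

```bash
python3 - <<'E'
from h import *
avg(2)
E
```

```text
t 16.9 p [0.5618 0.0191 0.1273] psi 21.04 xaxis [ 0.0021 -0.0013 -1.    ] F [ 1.5 -0.1 -3.7] M [ 0.15 -0.33  0.16] open 0.716 j6 -29.4
avgF [ 2.04 -0.35 -4.97] avgM [ 0.065 -0.326  0.035] Mz [-0.194  0.137  0.162]
```

Call:
drive_tool([
  [[0,0,0],[-3,0,0]],
])

```text
time: 17.0
eef_pos: [0.5618, 0.0193, 0.1273]
tcp_rot: [0.385, 0.592, -0.385, 0.594]
contact_force: [1.6, 0.6, -3.0]
opening: 0.716
```

```bash
python3 - <<'E'
from h import *
avg(2)
E
```

```text
t 17.1 p [0.5617 0.0193 0.1273] psi 24.02 xaxis [ 0.0019 -0.0012 -1.    ] F [ 1.5  1.5 -4.5] M [ 0.06 -0.25  0.11] open 0.717 j6 -32.3
avgF [ 1.57  0.78 -4.26] avgM [ 0.045 -0.223  0.043] Mz [-0.113  0.128  0.114]
```

Call:
drive_tool([
  [[0,0,0],[-3,0,0]],
])

```text
time: 17.2
eef_pos: [0.5616, 0.0194, 0.1274]
tcp_rot: [0.37, 0.602, -0.37, 0.603]
contact_force: [1.5, 0.0, -4.4]
opening: 0.713
```

```bash
python3 - <<'E'
from h import *
avg(2)
E
```

```text
t 17.3 p [0.5614 0.0194 0.1274] psi 26.96 xaxis [ 0.001 -0.001 -1.   ] F [-0.6  1.  -3.3] M [ 0.03 -0.1   0.05] open 0.711 j6 -35.3
avgF [ 0.53  0.5  -3.64] avgM [ 0.026 -0.153 -0.03 ] Mz [-0.127 -0.011  0.048]
```

Call:
drive_tool([
  [[0,0,0],[-3,0,0]],
])

```text
time: 17.4
eef_pos: [0.5612, 0.0195, 0.1274]
tcp_rot: [0.354, 0.612, -0.354, 0.612]
contact_force: [-0.3, 0.0, -3.3]
opening: 0.713
```

```bash
python3 - <<'E'
from h import *
avg(2)
E
```

```text
t 17.5 p [0.5611 0.0195 0.1274] psi 29.87 xaxis [ 1.0e-04 -1.1e-03 -1.0e+00] F [-0.4  0.4 -2.4] M [ 0.02 -0.04  0.08] open 0.712 j6 -38.2
avgF [ 0.14  0.26 -2.65] avgM [-0.002 -0.049  0.034] Mz [-0.042  0.068  0.075]
```

Call:
drive_tool([
  [[0.004,0,0],[3,0,0]],
])

```text
time: 17.6
eef_pos: [0.5609, 0.0195, 0.1273]
tcp_rot: [0.371, 0.602, -0.372, 0.602]
contact_force: [-0.5, 0.1, -2.1]
opening: 0.713
```

```bash
python3 - <<'E'
from h import *
avg(2)
E
```

```text
t 17.7 p [0.5609 0.0195 0.1273] psi 26.73 xaxis [-6.e-04 -1.e-03 -1.e+00] F [ 0.7 -0.4 -3.2] M [-0.01 -0.02 -0.02] open 0.712 j6 -35.0
avgF [ 0.22 -0.24 -2.47] avgM [-0.021 -0.028  0.021] Mz [ 0.167 -0.078 -0.024]
```

Call:
drive_tool([
  [[0.004,0,0],[3,0,0]],
])

```text
time: 17.8
eef_pos: [0.5608, 0.0195, 0.1273]
tcp_rot: [0.386, 0.592, -0.387, 0.592]
contact_force: [0.8, 0.6, -1.9]
opening: 0.713
```

```bash
python3 - <<'E'
from h import *
avg(2)
E
```

```text
t 17.9 p [0.5608 0.0195 0.1272] psi 23.68 xaxis [-8.e-04 -1.e-03 -1.e+00] F [-0.3  1.  -2.3] M [-0.03 -0.02 -0.12] open 0.717 j6 -32.0
avgF [ 0.09  0.35 -2.36] avgM [-0.008 -0.055 -0.025] Mz [ 0.157 -0.111 -0.12 ]
```

Call:
drive_tool([
  [[-0.016,0,0],[0,0,0]],
])

```text
time: 18.0
eef_pos: [0.5608, 0.0195, 0.1274]
tcp_rot: [0.386, 0.592, -0.387, 0.592]
contact_force: [3.5, 0.2, -10.1]
opening: 0.716
```

```bash
python3 - <<'E'
from h import *
avg(2)
E
```

```text
t 18.1 p [0.5608 0.0195 0.1273] psi 23.69 xaxis [-7.e-04 -8.e-04 -1.e+00] F [ 2.2 -1.  -7.8] M [-0.02 -0.46 -0.03] open 0.713 j6 -32.0
avgF [ 2.57 -0.29 -8.56] avgM [-0.046 -0.491 -0.072] Mz [-0.045 -0.135 -0.034]
```

Call:
drive_tool([
  [[0.016,0,0],[0,0,0]],
])

```text
time: 18.2
eef_pos: [0.5608, 0.0195, 0.1271]
tcp_rot: [0.386, 0.592, -0.387, 0.592]
contact_force: [-3.0, 0.4, 2.7]
opening: 0.719
```

```bash
python3 - <<'E'
from h import *
avg(2)
E
```

```text
t 18.3 p [0.5608 0.0195 0.1272] psi 23.71 xaxis [-9.e-04 -8.e-04 -1.e+00] F [-1.  -0.  -1.1] M [ 0.07  0.12 -0.06] open 0.713 j6 -32.0
avgF [-1.48  0.21 -0.12] avgM [ 0.041  0.179 -0.065] Mz [-0.078 -0.058 -0.06 ]
```

Call:
drive_tool([
  [[0.016,0,0],[0,0,0]],
])

```text
time: 18.4
eef_pos: [0.5608, 0.0195, 0.1272]
tcp_rot: [0.386, 0.592, -0.387, 0.592]
contact_force: [-2.6, 0.3, 2.2]
opening: 0.714
```

```bash
python3 - <<'E'
from h import *
avg(2)
E
```

```text
t 18.5 p [0.5609 0.0195 0.1272] psi 23.71 xaxis [-1.1e-03 -9.0e-04 -1.0e+00] F [-2.2 -0.3  2.8] M [-0.01  0.34 -0.04] open 0.72 j6 -32.0
avgF [-2.45  0.23  2.24] avgM [ 0.003  0.304 -0.06 ] Mz [-0.088 -0.052 -0.039]
```

Call:
drive_tool([
  [[-0.006,0,0],[2.2,0,0]],
])

```text
time: 18.6
eef_pos: [0.5608, 0.0195, 0.1273]
tcp_rot: [0.397, 0.585, -0.398, 0.585]
contact_force: [1.0, 0.4, -5.2]
opening: 0.716
```

```bash
python3 - <<'E'
from h import *
avg(3)
E
```

```text
t 18.75 p [0.5608 0.0195 0.1272] psi 21.54 xaxis [-1.1e-03 -8.0e-04 -1.0e+00] F [ 0.8 -0.3 -2.6] M [ 0.05 -0.02 -0.14] open 0.717 j6 -29.8
avgF [ 0.04 -0.22 -2.96] avgM [ 0.015 -0.057 -0.001] Mz [ 0.259 -0.015 -0.107 -0.141]
```

Call:
drive_tool([
  [[0,0,0],[-3,0,0]],
  [[0,0,0],[-3,0,0]],
  [[0,0,0],[-3,0,0]],
  [[0,0,0],[0,0,0]],
])

```text
time: 19.15
eef_pos: [0.5613, 0.0191, 0.1274]
tcp_rot: [0.348, 0.615, -0.349, 0.616]
contact_force: [-1.0, 0.1, -2.8]
opening: 0.711
```

```bash
python3 - <<'E'
from h import *
avg(2)
E
```

```text
t 19.25 p [0.5613 0.0191 0.1274] psi 30.93 xaxis [ 2.0e-04 -1.5e-03 -1.0e+00] F [-0.8 -1.  -1.9] M [0.01 0.07 0.05] open 0.715 j6 -39.2
avgF [-0.92 -0.25 -2.14] avgM [0.016 0.096 0.03 ] Mz [-0.006  0.048  0.048]
```

Call:
drive_tool([
  [[0.001,0,0],[0.8,0,0]],
  [[0.001,0,0],[0.8,0,0]],
  [[0.001,0,0],[0.8,0,0]],
])

```text
time: 19.55
eef_pos: [0.5612, 0.0192, 0.1274]
tcp_rot: [0.362, 0.607, -0.363, 0.607]
contact_force: [-0.6, 1.2, -1.9]
opening: 0.712
```

```bash
python3 - <<'E'
from h import *
avg(1)
E
```

```text
t 19.6 p [0.5612 0.0192 0.1273] psi 28.29 xaxis [-2.0e-04 -1.5e-03 -1.0e+00] F [-1.3  0.3 -0.9] M [0.   0.09 0.06] open 0.715 j6 -36.6
avgF [-0.93  0.76 -1.39] avgM [0.025 0.1   0.034] Mz [0.008 0.06 ]
```

Call:
drive_tool([
  [[0.001,0,0],[0.8,0,0]],
  [[0.001,0,0],[0.8,0,0]],
  [[0.001,0,0],[0.8,0,0]],
])

```text
time: 19.9
eef_pos: [0.5611, 0.0192, 0.1273]
tcp_rot: [0.376, 0.599, -0.377, 0.599]
contact_force: [-1.9, 0.3, -0.8]
opening: 0.712
```

```bash
python3 - <<'E'
from h import *
avg(1)
E
```

```text
t 19.95 p [0.5612 0.0192 0.1273] psi 25.69 xaxis [-4.0e-04 -1.5e-03 -1.0e+00] F [-1.1  0.9 -1.1] M [-0.01  0.13  0.09] open 0.713 j6 -34.0
avgF [-1.49  0.59 -0.93] avgM [0.031 0.113 0.102] Mz [0.116 0.088]
```

Call:
drive_tool([
  [[0.001,0,0],[0.8,0,0]],
  [[0.001,0,0],[0.8,0,0]],
  [[0.001,0,0],[0.8,0,0]],
])

```text
time: 20.25
eef_pos: [0.5612, 0.0192, 0.1272]
tcp_rot: [0.389, 0.59, -0.39, 0.59]
contact_force: [-1.0, 0.3, -1.5]
opening: 0.716
```

```bash
python3 - <<'E'
from h import *
avg(1)
E
```

```text
t 20.3 p [0.5612 0.0192 0.1272] psi 23.11 xaxis [-4.0e-04 -1.7e-03 -1.0e+00] F [-1.2  0.5 -1.4] M [-0.03  0.11  0.06] open 0.718 j6 -31.4
avgF [-1.07  0.39 -1.47] avgM [-0.014  0.121  0.122] Mz [0.189 0.055]
```

Call:
drive_tool([
  [[0.001,0,0],[0.8,0,0]],
  [[0.001,0,0],[0.8,0,0]],
])

```text
time: 20.5
eef_pos: [0.5612, 0.0192, 0.1272]
tcp_rot: [0.398, 0.584, -0.399, 0.584]
contact_force: [-1.2, 0.4, -0.9]
opening: 0.714
```

```bash
python3 - <<'E'
from h import *
avg(1)
E
```

```text
t 20.55 p [0.5612 0.0192 0.1272] psi 21.37 xaxis [-4.0e-04 -1.9e-03 -1.0e+00] F [-0.7 -0.  -0.6] M [0.07 0.16 0.08] open 0.717 j6 -29.7
avgF [-0.93  0.21 -0.75] avgM [0.056 0.144 0.13 ] Mz [0.182 0.079]
```

Call:
drive_tool([
  [[0.001,0,0],[0.8,0,0]],
  [[0.001,0,0],[0.8,0,0]],
])

```text
time: 20.75
eef_pos: [0.5612, 0.0191, 0.1272]
tcp_rot: [0.406, 0.578, -0.408, 0.578]
contact_force: [-1.4, 0.2, -0.2]
opening: 0.714
```

```bash
python3 - <<'E'
from h import *
avg(1)
E
```

```text
t 20.8 p [0.5611 0.0191 0.1271] psi 19.64 xaxis [-5.e-04 -2.e-03 -1.e+00] F [-0.6  0.9 -0.1] M [0.02 0.13 0.08] open 0.716 j6 -27.9
avgF [-0.99  0.53 -0.17] avgM [0.025 0.139 0.157] Mz [0.238 0.075]
```

Call:
drive_tool([
  [[0,0,0],[0,0,0]],
  [[0,0,0],[0,0,0]],
  [[0,0,0],[0,0,0]],
], grip=1.0)

```text
time: 21.1
eef_pos: [0.5624, 0.0189, 0.128]
tcp_rot: [0.408, 0.576, -0.408, 0.579]
contact_force: [-0.4, 0.3, 0.2]
opening: 1.002
```

Call:
drive_tool([
  [[-0.2,0,0],[0,0,0]],
  [[-0.6,0,0],[0,0,0]],
  [[-0.9,0,0],[0,0,0]],
  [[-0.9,0,0],[0,0,0]],
  [[-0.3,0,0],[0,0,0]],
])

```text
time: 21.6
eef_pos: [0.5609, 0.0193, 0.2779]
tcp_rot: [0.408, 0.577, -0.409, 0.577]
contact_force: [0.7, -0.4, 0.5]
opening: 1.0
```

```bash
python3 - <<'E'
from h import *
st()
im=shot('scene','m_scene')
cv2.imwrite('pics/m_full.png',cv2.resize(np.ascontiguousarray(im[:,:,::-1]),(800,600),interpolation=cv2.INTER_CUBIC))
a=np.radians(19.64+30+60*np.arange(7));r=.0358
P=[(np.c_[.5611+r*np.cos(a),.0191+r*np.sin(a),0*a+.1371],(0,0,255)),(np.c_[.5611+r*np.cos(a),.0191+r*np.sin(a),0*a+.1141],(0,255,255))]
A=overlay('scene',im,P,249,195,50,46,8,'m_ov.png');B=overlay('scene',im,[],249,195,50,46,8,'m_n.png')
cv2.imwrite('pics/m_both.png',np.hstack([B,A]))
E
```

```text
t 21.6 p [0.5609 0.0193 0.2779] psi 19.44 xaxis [-1.4e-03 -9.0e-04 -1.0e+00] F [ 0.7 -0.4  0.5] M [ 0.03 -0.06  0.02] open 1.0 j6 -27.8
```

View pics/m_both.png

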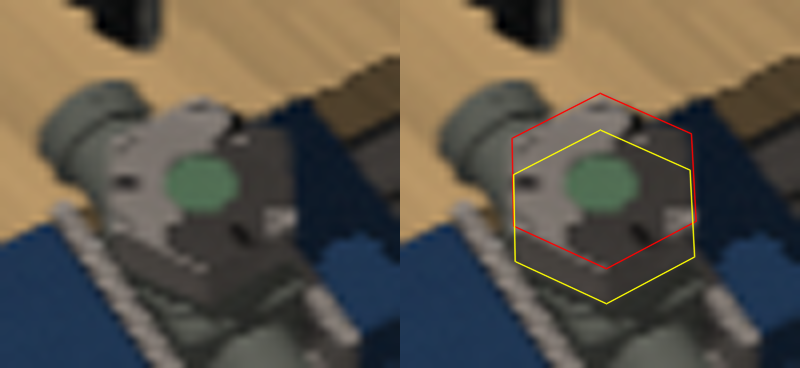

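View pics/m_full.png

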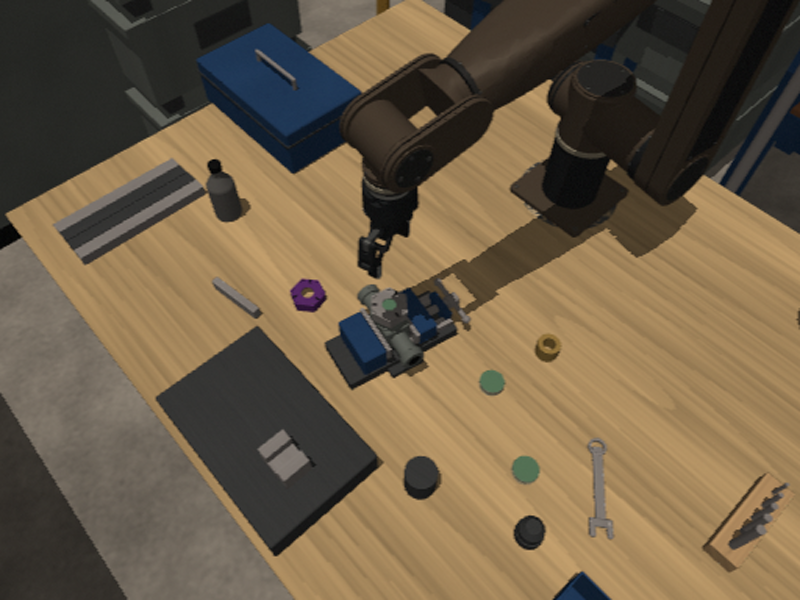

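```bash
python3 - <<'E'
from h import *
st();print(ctrl.sign_off())
E
```

```text
t 21.65 p [0.5615 0.0192 0.2794] psi 19.45 xaxis [ 0.0011 -0.0013 -1.    ] F [-0.3  0.4  2.7] M [ 0.   -0.03  0.04] open 0.999 j6 -27.8
the job is handed in; nothing more can be done
None
```

The sight glass is in the recess and the steel retaining ring is screwed down hand-tight on it. I handed the job in at 21.7 s.

**Glass:** I used the smallest of the three green discs, the one that measured about 36 mm. It first caught on the rim, so I moved it about 1 mm sideways. It then went down onto the seat about 4 mm below the rim, and I opened the jaws only when I felt contact. The picture afterwards showed it lying level.

**Ring:** I put it on with its studs about 15° anticlockwise of the thread starts. It touched the glass after roughly 35° of turning. Turned slowly from there, the torque rose from about 0.05 N m to 0.18–0.24 N m over some 9°. I left it at the last of these readings, 0.24 N m.

**Last checks:** The ring is on at the expected angle and looks level, with the glass whole in its window. The gripper is clear of everything. The two other green discs, the purple ring and the bystanders in view are where they were; I compared them by eye only.

**What did not fully agree:**
- **Overtightening:** On the first tightening I went about 4° past the final position, to about 0.29 N m. I then backed off to near the touch point and tightened again slowly. I estimate the peak load on the glass stayed under 40 N, but I could not measure it.
- **Torque readings:** They were noisy, by about ±0.03 N m or more. Only the slow turns gave a clear trend.
- **Ring descent:** While turning, the ring's height changed less than the thread lead predicts. I judged tightness from the torque, and from the ring not lifting under a pull of about 8 N, rather than from how far it sank.

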